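Turn the double-ended plunger of a firmness tester end for end

ROBOT

A 7-joint arm with a two-finger parallel gripper is mounted at the origin on the work surface. World frame = base frame: x ahead of the robot, y to its left, z up, the work surface at z = 0. Lengths are in m, angles in rad, forces in N, time in s.
With the tool pointing down it reaches from about 0.375 to 0.925 m from the base axis. Payload 3.1 kg.
Tool frame: the origin (TCP) lies on the centre line of the jaws, within the pads' length; the fingertips stand r.tip_extent ahead of it and the grasp point (between the pads) lies 11 mm behind it (r.tip_extent is the distance from the TCP to the fingertips, in m); z points along the fingers, y is the line along which they close (so a half turn about z gives the same grasp; the last joint's range is limited). The gripper opens to 85 mm and grips with 20 to 120 N. Pads are 22 mm wide; open, the fingers measure 114 mm over their backs; the gripper's body (76 mm by 85 mm) begins 54 mm behind the grasp point. The pads swing forward as they close: fully open they stand 13 mm farther back than shut.
Start: joints at [-1.389, 0.383, 0.044, 1.598, -0.018, 1.161, -0.05], TCP at [0.179, 0.625, 0.203] pointing down, gripper open.
Joint ranges: [-2.61, 2.61], [-0.41, 2.15], [-1.48, 1.57], [0, 2.5], [-1.57, 4.71], [0.05, 1.97], [-2.85, 2.85]. Speed limits (rad/s): [2.79, 2.79, 3.14, 3.14, 3.14, 3.14, 3.14].

INTERFACE

Orientations are given as [roll, pitch, yaw] about the fixed x, y, z axes, in that order (R = Rz(yaw) Ry(pitch) Rx(roll)).
In Python, from workcell import r, viewer, silhouettes gives the robot as it stands. The module is installed in compiled form; this text tells all that it offers.
- The arm moves only by the tool apply_moves, never from a script. Its argument "rows" is a list of rows, each an object with "fingers": the gripper's target within -1 to 1 (fully open at 1, half-way at 0, shut at -1); "translation": the shift along the tool's x, y, z in m, a list of three; "angular": the turn, a rotation vector about the tool's x, y, z in degrees, a list of three. A call has 1 to 20 rows; each row is the pose to reach, as a shift and turn from the pose commanded when the call began, along the tool's axes at that moment; what a row does not reach only later rows make up. A row lasts 1/8 s, in which the tool goes at most 62.5 mm and 10.7 degrees, less where a joint would pass 70% of its speed; a pose out of reach is approached as far as the arm can. A call with a gripper value outside its range is refused whole. The fingers move at their own pace and stop on an object; "squeeze" is the grip in N (left out, the last holds). Time passes only in rows, so rows that repeat a pose let the fingers close. It gives the time, the measured TCP pose, the force, the opening and the grip force at its end, in the units of the state.
- r.state(): the state, without advancing time (a new reading comes with each control period).
- viewer.get_image(name): name is "scene" or "top" or "wrist"; returns (picture, depth): 384x512x3 uint8, blue, green, red; 384x512 float32, m along the optical axis (not along the pixel's ray), 0 where there is no reading.
- viewer.calibration(name): a dict with "K" (3x3 intrinsics, pixels), "pose" (4x4, takes a point from camera to world coordinates); the wrist camera has in their place "T_tool_cam" (4x4, takes a point from camera to tool coordinates, whose origin is the TCP and whose axes are the flange's). Camera axes: x right, y up, looking along -z (the intrinsics and any distortion apply to the point x, -y, -z); pixel columns grow to the right and rows downward; lengths in m; the calibration is good to about 2 mm. A picture is of the moment at which its call begins: read the wrist's pose just before it. calibration takes no time and is no camera call.
- r.job_done(): hands the job in; it is judged then, once.
Trained networks look in the newest picture that a camera, given by its name, has taken for a name from the list of things; names that differ only in an ending like _2 or _b are one class to them, and where a whole thing is asked for, a point or a joint stands for the part that bears it (a point fixed in the world has none). Each returns a list of dicts, best first, with "confidence" (0 to 1); they miss things now and then, are a little off and sometimes report something else, mostly with a low value. They report only what shows in the picture. A call takes as long as a camera call.
- silhouettes(target, camera): "pixels" (384x512 bool, what is visible of it) and "rect" ([centre column, centre row, width, height] in pixels, round what is visible of it).
The state is a dict: "clock": time; "qpos": joint angles; "dq": joint speeds; "joint_torque": joint torques, N m; "eef_pos": TCP position; "tcp_rot": TCP orientation; "ft_force": force on the tool from outside, world axes, zero at the start; "torque": the same for the moment, N m; "finger_gap": finger opening in m; "grip_force": force on a finger pad.
Only numpy, scipy, OpenCV 4.12 (cv2) and the standard library are available. Lean on these libraries where they do the work, as an engineer would, in place of code of your own. Each camera call takes 0.05 s, during which the arm holds its last target. There are 200 camera calls.

TASK

The fruit-firmness tester is set up with its slim blue plunger facing the sample rest, and the next samples need the wide orange one. Press the red safety lock down and turn it to free the double-ended plunger, slide the sample rest back if it is in the way, draw the plunger out, turn it end for end and push it fully home so that the orange end faces the rest, then press and turn the lock back until it is fully locked and has sprung up. Leave everything else on the table where it stands.

Things in the scene. Friction and masses are not known exactly. Their poses are not given: they have to be found in the camera images.
- tester: Bench firmness tester, fixed; white base, its top 25 mm above the table, x -240 to +270, y -70 to +105 mm. Origin on the table; own +x points OUT from the grey gauge (100 mm wide, up to 122 mm high, x -235 to -105 mm) to the sample rest; +y is the side of the red lock; z up. The plunger lies along x at y = 0, 75 mm up, its flanges on a steel rail 12 mm wide, top 53 mm up, x -40 to +48 mm.
- seat (a point): Centre of the socket's mouth in the aluminium block, 75 mm above the table; axes as the tester's. Block 60 mm wide, 91 mm high, 65 mm deep behind this face. Bore 18.4 mm square along -x, 65 mm deep, mouth flared by 4 mm. A whole plunger end goes in until the flange meets this face (plunger's origin then 41 mm in front); it must be drawn 56 mm along +x to come out.
- plunger: Loose double-ended plunger, 194 mm; round about its own x; origin at its middle. Black grip barrel 18 mm dia (x -35 to +35 mm), steel flange 44 mm dia, 6 mm thick at each end of it, then a 56 mm end each side. Wide end (+x): 16 mm dia, steel then orange. Slim end (-x): 16 mm dia steel for 22 mm, a 10 mm cone, then blue 8 mm dia. In the bore it has 1.2 mm play; its flanges rest level on the rail.
- wide_tip (a point): Centre of the orange end face of the plunger (97 mm from its middle); axes as the plunger's.
- slim_tip (a point): Centre of the blue end face of the plunger (97 mm from its middle); axes as the plunger's.
- lock_turn (a joint): Angle of the red safety lock: 0 locked (at the start), 1.4 rad fully released, anticlockwise seen from above. It turns only while pressed down; at both ends it springs up. Its steel keeper arm (12 mm wide, 75 mm long from the pivot, 92 to 99 mm above the table) lies across the barrel 2 mm in front of the socket-side flange when locked; released it points along about the tester's +x.
- lock_press (a joint): How far the lock is pressed down against its spring: 0 = up, 0.007 m = fully down. It can turn when pressed 5 mm or more; the spring needs 4 N to start and 9 N fully down. The lock's pillar, 36 mm dia, stands at x -26, y +72 mm of the tester.
- lock_grip (a point): Point to grip on the lock's red upright bar, on the turning axis, 127 mm above the table when up; own y lies along the bar (-y along the keeper arm). Bar 12 mm thick (own x), 42 mm long (own y), its top 12.5 mm above this point; a disc 46 mm dia lies 22.5 mm below this point.
- rest (a joint): Position of the sliding sample rest along the tester's +x: 0 = nearest the plunger, 0.105 m = fully back; it starts at 0 to 0.03 and stays where it is left (friction about 2 N). At 0 the front of its back plate is 11 mm beyond the tip of the plunger in place.
- rest_plate_top (a point): Middle of the top edge of the rest's upright aluminium back plate, 125 mm above the table; axes as the tester's. The plate is 10 mm thick (tester's x), 80 mm wide (y) and can be pinched by its top 30 mm; a brace behind it rises to 87 mm above the table.
- tube_a: Clear sample tube with white cap, 33 mm dia, 96 mm high, loose, upright; origin under its centre. Leave it.
- tube_b: Clear sample tube with green cap, 33 mm dia, 96 mm high, loose, upright; origin under its centre. Leave it.
- apple: Red apple, 76 mm dia, 68 mm high, loose; origin under its centre. Leave it.
- jar: White plastic jar, 80 mm dia, 140 mm high, loose; origin under its centre. Leave it.
- pipette: White and blue pipette lying along its own x, 245 mm long (x -130 to +115 mm), 22 mm high, loose. Leave it.
- knife: Knife with black and red handle lying along its own x, 190 mm long, 17 mm high, loose. Leave it.
- radish: Red radish, 56 mm dia, 52 mm high, loose; origin under its centre. Leave it.

How it is judged:
On the way, in this order (a step that is already met when the one before it is completed fails the run):
1. the lock is pressed down and being turned (value of joint lock_press above 0.003 m and value of joint lock_turn above 0.4 rad), for 0.1 s.
2. the lock is turned to its released position (value of joint lock_turn above 1.1 rad), for 0.1 s.
3. the plunger is drawn out of the socket (distance between plunger and seat above 0.099 m), for 0.1 s.
At the end, for the whole second after the job is handed in: The plunger rests in the socket, orange end towards the rest: orange tip 134.5 to 141.5 mm in front of the socket face (home = 138), within 6 mm of the axis; lock within 0.2 rad of locked and sprung up to within 1.5 mm; nothing moves (x of wide_tip in the frame of seat between 0.1345 and 0.1415 m and y of wide_tip in the frame of seat between -0.006 and 0.006 m and z of wide_tip in the frame of seat between -0.006 and 0.006 m and x of slim_tip in the frame of seat below -0.05 m and value of joint lock_turn below 0.2 rad and value of joint lock_press below 0.0015 m and linear speed of plunger below 0.02 m/s); the robot touches nothing.
It fails at once if a bystander (tube, apple, jar, pipette, knife or radish) is moved by more than 30 mm or tipped (distance of any of tube_a, tube_b, apple, jar, pipette, knife, radish from where it was at the start of the episode above 0.03 m or angle between any of tube_a, tube_b, apple, jar, radish's own z axis and vertical above 0.5 rad).
It also fails if it takes over 72 s, if anything falls off the work surface, if the arm or the gripper's body presses on something with over 40 N, if the wrist force passes 120 N, or if a joint passes its speed limit or range.

## Working session

There is one attempt and no reset: what is moved stays moved. The work goes in short steps, Python scripts to look and compute and a tool call to move; the robot and the scene stay as the last step left them, time stands still between calls to the robot, and variables do not carry over. Pictures are saved under pics/ and viewed, at most 10 in all, crops included, and the job is handed in when it is done.

Besides the shell and the picture viewer there is one more tool, called after "Call:" as a command line: name --argument value ..., lists and objects as JSON in quotes. apply_moves: Moves the arm, as the interface text tells. Its arguments: {"type":"object","properties":{"rows":{"type":"array"},"squeeze":{"type":"number"}},"required":["rows"]}

```bash
mkdir -p pics
cat > h.py <<'E'
import numpy as np, cv2
from scipy.spatial.transform import Rotation as R
from workcell import r, viewer, silhouettes
def Tool(s=None):
    s=s or r.state(); T=np.eye(4); T[:3,:3]=R.from_euler('xyz',s['tcp_rot']).as_matrix() if np.size(s['tcp_rot'])==3 else np.array(s['tcp_rot']); T[:3,3]=s['eef_pos']; return T
def cam(name):
    c=viewer.calibration(name); s=r.state()
    P=Tool(s)@c['T_tool_cam'] if name=='wrist' else c['pose']
    im,d=viewer.get_image(name); return im,d,np.array(c['K']),np.array(P),c
def pts(d,K,P,mask=None):
    v,u=np.nonzero((d>0)&(mask if mask is not None else True)); z=d[v,u]
    X=np.c_[(u-K[0,2])/K[0,0]*z,-(v-K[1,2])/K[1,1]*z,-z]
    return X@P[:3,:3].T+P[:3,3],u,v
E
python3 - <<'E'
from h import *
s=r.state(); print(s, r.tip_extent)
for n in ('scene','top'):
    im,d,K,P,c=cam(n); cv2.imwrite(f'pics/{n}0.png',im); np.savez(f'{n}0.npz',d=d,K=K,P=P,im=im); print(n,c)
    for t in ('tester','plunger','lock_grip','rest','tube_a','apple','jar','pipette','knife','radish'):
        for q in silhouettes(t,n)[:2]:
            X,_,_=pts(d,K,P,q['pixels']); print(n,t,round(q['confidence'],2),np.round(q['rect']),q['pixels'].sum(),np.round(np.median(X,0),3) if len(X) else '', np.round(X.min(0),3),np.round(X.max(0),3))
E
```

```text
{'clock': 0.0, 'qpos': array([-1.38879446,  0.38386618,  0.04387374,  1.59957904, -0.01791791,
        1.16118249, -0.04988032]), 'dq': array([-0.0009421 ,  0.00116747,  0.00204104,  0.00160923,  0.00073853,
       -0.00033345, -0.00047362]), 'joint_torque': array([-1.07771036e-04, -4.33485532e+01,  1.02433819e+00, -2.49509472e+01,
        1.04412320e-02,  1.14201658e-02, -2.25777796e-06]), 'eef_pos': array([0.17925526, 0.62373696, 0.20126539]), 'tcp_rot': array([-3.13895459e+00,  1.41650216e-04,  2.86184627e+00]), 'ft_force': array([0.41891792, 0.7057584 , 0.09894278]), 'torque': array([-0.00256209,  0.03796253, -0.00971655]), 'grip_force': 0.0, 'finger_gap': 0.08544099341773556} 0.008
scene {'K': array([[431.2418709 ,   0.        , 262.60892223],
       [  0.        , 431.2418709 , 193.68169855],
       [  0.        ,   0.        ,   1.        ]]), 'pose': array([[-0.79918142, -0.42173807,  0.42830603,  1.01777906],
       [ 0.60100795, -0.54888246,  0.58096255,  0.52737345],
       [-0.00992436,  0.72170981,  0.6921246 ,  0.74995786],
       [ 0.        ,  0.        ,  0.        ,
[... 2853 characters left out ...]
02 0.062] [ 0.709  0.069 -0.002] [0.794 0.141 0.073]
top jar 0.68 [269. 127.  37.  44.] 1116 [ 0.714 -0.055  0.139] [ 0.686 -0.107 -0.003] [ 0.782 -0.016  0.145]
top jar 0.24 [275. 168.  20.  22.] 217 [ 0.633 -0.072  0.095] [ 0.62  -0.098 -0.005] [ 0.668 -0.056  0.099]
top pipette 0.97 [156. 226.  80.  58.] 894 [0.48  0.206 0.019] [ 0.421  0.132 -0.003] [0.563 0.339 0.028]
top knife 0.9 [339. 171.  75.  33.] 603 [ 0.637 -0.248  0.012] [ 0.598 -0.33  -0.003] [ 0.68  -0.147  0.022]
top radish 0.77 [319. 182.  21.  17.] 315 [ 0.596 -0.186  0.045] [ 0.575 -0.213  0.027] [ 0.621 -0.162  0.056]
top radish 0.55 [244. 221.  24.  38.] 364 [0.49  0.002 0.105] [ 0.462 -0.024  0.021] [0.549 0.028 0.144]
```

Run:
```python
import cv2
a=cv2.imread('pics/top0.png')[90:310,100:400]; cv2.imwrite('pics/top0c.png',cv2.resize(a,None,fx=2.66,fy=2.66,interpolation=cv2.INTER_CUBIC))
a=cv2.imread('pics/scene0.png')[100:340,170:440]; cv2.imwrite('pics/scene0c.png',cv2.resize(a,None,fx=2.5,fy=2.5,interpolation=cv2.INTER_CUBIC))
```

```text
(no output)
```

View pics/top0c.png

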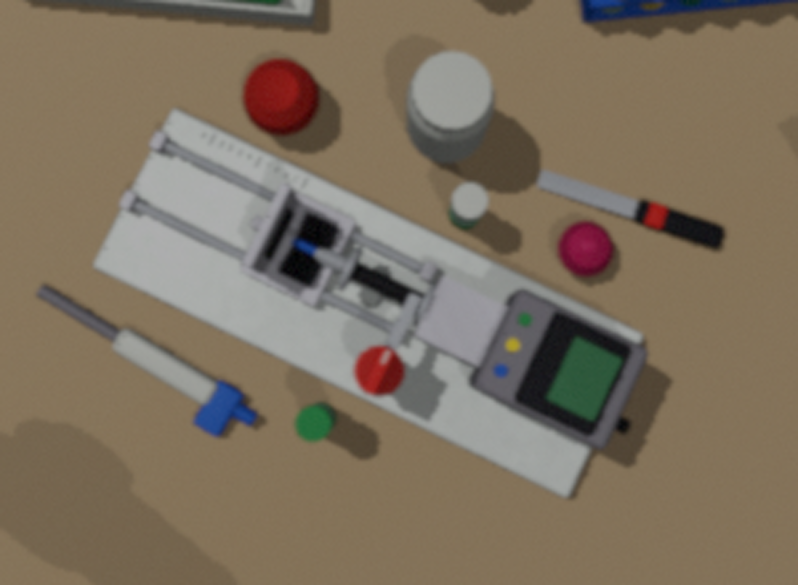

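View pics/scene0c.png

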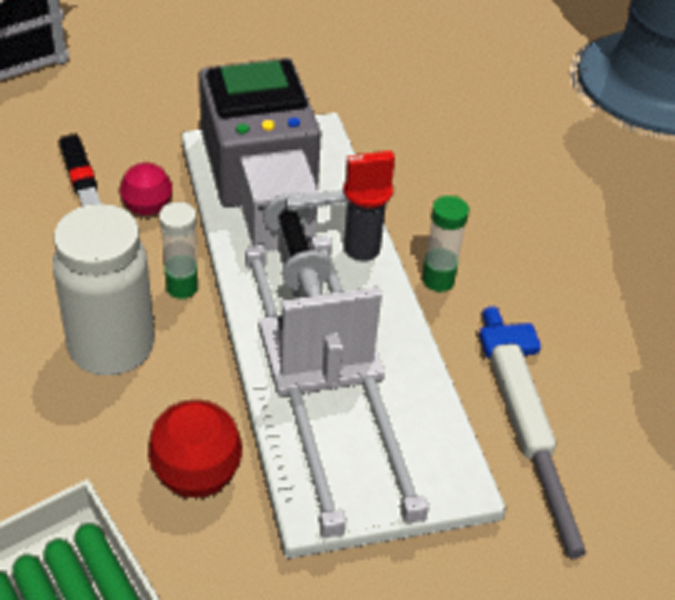

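Run:
```python
from h import *
allX=[]
for n in ('scene','top'):
    z=np.load(n+'0.npz'); X,u,v=pts(z['d'],z['K'],z['P']); allX.append(X)
    b=X[(abs(X[:,2]-.026)<.005)&(X[:,0]>.33)&(X[:,0]<.78)&(abs(X[:,1])<.32)]
    g=np.zeros((500,700),np.uint8)
    ij=np.round((b[:,:2]-[.3,-.35])/.001).astype(int); g[ij[:,0],ij[:,1]]=255
    g=cv2.morphologyEx(g,cv2.MORPH_CLOSE,np.ones((9,9)))
    cs,_=cv2.findContours(g,cv2.RETR_EXTERNAL,cv2.CHAIN_APPROX_NONE); c=max(cs,key=cv2.contourArea)
    (cx,cy),wh,a=cv2.minAreaRect(c); bx=cv2.boxPoints(((cx,cy),wh,a))
    print(n,'centre',.3+cy*.001,-.35+cx*.001,wh,a,'z',np.median(b[:,2]))
    print(bx[:,::-1]*.001+[.3,-.35])
```

```text
scene centre 0.5508904724121093 0.024277770996093795 (509.2867431640625, 176.3060302734375) 26.2395076751709 z 0.0261997116363194
[[ 0.51737561 -0.24310015]
 [ 0.35923723 -0.16515093]
 [ 0.58440535  0.29165574]
 [ 0.74254372  0.21370652]]
top centre 0.5149255065917968 0.039397094726562554 (509.86871337890625, 98.14231872558594) 26.122621536254883 z 0.025387188551813766
[[ 0.44673823 -0.2111024 ]
 [ 0.35862078 -0.16789097]
 [ 0.58311279  0.28989663]
 [ 0.67123024  0.24668523]]
```

```bash
cat >> h.py <<'E'
YAW=np.deg2rad(63.8); ORG=np.array([.560,.0031,0])
ROT=R.from_euler('z',YAW).as_matrix()
def t2w(p): return ROT@np.asarray(p,float)+ORG
def w2t(X): return (np.asarray(X)-ORG)@ROT
E
cat > feat.py <<'E'
from h import *
def feat(X,lab):
    q=w2t(X)*1000
    def s(name,lo,hi,extra=''):
        m=np.all((q>=lo)&(q<=hi),1); k=q[m]
        if len(k)<5: print(lab,name,len(k)); return
        print(lab,name,len(k),'2%',np.round(np.percentile(k,2,axis=0),1),'med',np.round(np.median(k,0),1),'98%',np.round(np.percentile(k,98,axis=0),1))
    s('blocktop',[-115,-45,86],[-25,45,96])
    s('barreltop',[-15,-12,78],[30,12,90])
    s('locktop',[-60,40,134],[10,110,146])
    s('lockdisc',[-60,40,100],[10,110,112])
    s('arm',[-50,8,95],[0,50,104])
    s('platetop',[100,-60,118],[200,60,132])
    s('gaugetop',[-260,-70,115],[-95,70,130])
    s('blueplunger',[60,-20,60],[110,20,85])
if __name__=='__main__':
    for n in ('scene','top'):
        z=np.load(n+'0.npz'); feat(pts(z['d'],z['K'],z['P'])[0],n)
E
python3 feat.py
```

```text
scene blocktop 562 2% [-109.2  -37.2   87.2] med [-76.9  -3.9  92.2] 98% [-36.1  34.1  95.2]
scene barreltop 89 2% [-13.6  -8.7  79.4] med [ 4.4 -1.7 83.9] 98% [21.2  7.3 86.8]
scene locktop 105 2% [-32.6  51.3 134.5] med [-23.9  70.6 139.8] 98% [-20.2  90.8 142.7]
scene lockdisc 161 2% [-31.5  42.7 100.6] med [-18.5  67.6 105.7] 98% [ -5.3  90.2 111. ]
scene arm 93 2% [-34.9   8.5  96.1] med [-25.1  29.2 100.3] 98% [-20.2  48.9 102.5]
scene platetop 238 2% [112.4 -38.5 118.8] med [119.8  -1.4 125.2] 98% [123.1  37.2 128.2]
scene gaugetop 695 2% [-213.6  -43.4  115.8] med [-173.1   -2.1  121.5] 98% [-142.1   40.4  124.8]
scene blueplunger 32 2% [60.2 -7.5 75.3] med [64.4 -1.8 80.7] 98% [70.4  6.6 84.4]
top blocktop 713 2% [-106.5  -28.6   88. ] med [-73.8   0.2  91.4] 98% [-39.   29.1  94.9]
top barreltop 128 2% [-13.4  -8.1  78.4] med [ 7.5  0.6 83. ] 98% [29.4  8.6 87.1]
top locktop 95 2% [-34.3  52.7 136.8] med [-28.4  73.  140. ] 98% [-23.1  91.4 143.6]
top lockdisc 204 2% [-48.9  42.4 100.7] med [-28.   70.7 104.7] 98% [ -7.7  90.5 107.6]
top arm 91 2% [-41.7   8.3  95.6] med [-28.2  27.6 100.1] 98% [-22.7  48.7 102.8]
top platetop 153 2% [110.9 -37.3 120.9] med [115.5   0.6 125.1] 98% [120.5  39.  128.7]
top gaugetop 1226 2% [-217.5  -41.8  116.3] med [-180.9    0.7  120.8] 98% [-145.1   42.2  124.8]
top blueplunger 69 2% [ 61.  -16.1  64.6] med [84.5  0.8 78.9] 98% [109.9  15.6  84.7]
```

```bash
cat >> h.py <<'E'
def plan(p,phi,world=False,frame=None):
    """p: tester-frame target TCP (m), phi: direction of tool y rel. to tester x (deg)."""
    s=r.state(); T=Tool(s) if frame is None else frame
    w=np.asarray(p) if world else t2w(p); a=np.deg2rad(phi)+YAW
    y=np.array([np.cos(a),np.sin(a),0]); z=np.array([0,0,-1.]); Rt=np.c_[np.cross(y,z),y,z]
    d=T[:3,:3].T@(w-T[:3,3]); rv=R.from_matrix(T[:3,:3].T@Rt).as_rotvec(degrees=True)
    print('trans',np.round(d,4),'ang',np.round(rv,2),'dist',np.round(np.linalg.norm(d),3))
def where():
    s=r.state(); T=Tool(s); q=w2t(T[:3,3]); y=T[:3,1]
    print('t',round(s['clock'],2),'tester',np.round(q*1000,1),'phi',round(np.rad2deg(np.arctan2(y[1],y[0])-YAW),1),'z',np.round(T[:3,2],3),'q',np.round(s['qpos'],2),'f',np.round(s['ft_force'],1),'gap',round(s['finger_gap'],4),'grip',round(s['grip_force'],1))
E
python3 - <<'E'
from h import *
where(); plan([.117,0,.2],0)
E
```

```text
t 1.1 tester [389.8 615.9 202.7] phi 10.2 z [-0.  0. -1.] q [-1.39  0.38  0.04  1.6  -0.02  1.16 -0.05] f [1.1 0.4 0.9] gap 0.0851 grip 0.0
trans [-0.558  -0.3772  0.0027] ang [ 0.   -0.   10.17] dist 0.674
```

Call:
apply_moves --rows '[{"fingers": 0, "translation": [-0.558, -0.377, 0.0], "angular": [0, 0, 10.2]}, {"fingers": 0, "translation": [-0.558, -0.377, 0.0], "angular": [0, 0, 10.2]}, {"fingers": 0, "translation": [-0.558, -0.377, 0.0], "angular": [0, 0, 10.2]}, {"fingers": 0, "translation": [-0.558, -0.377, 0.0], "angular": [0, 0, 10.2]}, {"fingers": 0, "translation": [-0.558, -0.377, 0.0], "angular": [0, 0, 10.2]}, {"fingers": 0, "translation": [-0.558, -0.377, 0.0], "angular": [0, 0, 10.2]}, {"fingers": 0, "translation": [-0.558, -0.377, 0.0], "angular": [0, 0, 10.2]}, {"fingers": 0, "translation": [-0.558, -0.377, 0.0], "angular": [0, 0, 10.2]}, {"fingers": 0, "translation": [-0.558, -0.377, 0.0], "angular": [0, 0, 10.2]}, {"fingers": 0, "translation": [-0.558, -0.377, 0.0], "angular": [0, 0, 10.2]}, {"fingers": 0, "translation": [-0.558, -0.377, 0.0], "angular": [0, 0, 10.2]}, {"fingers": 0, "translation": [-0.558, -0.377, 0.0], "angular": [0, 0, 10.2]}, {"fingers": 0, "translation": [-0.558, -0.377, 0.0], "angular": [0, 0, 10.2]}, {"fingers": 0, "translation": [-0.558, -0.377, 0.0], "angular": [0, 0, 10.2]}]'

```text
clock: 2.85
eef_pos: [0.6107, 0.1108, 0.2024]
tcp_rot: [3.141, -0.001, 2.687]
ft_force: [-0.2, -0.6, 0.2]
finger_gap: 0.0427
grip_force: 0.0
```

Run:
```python
from h import *
from feat import feat
where()
im,d,K,P,c=cam('wrist'); cv2.imwrite('pics/w1.png',im); print(c.keys(),P[:3,3])
feat(pts(d,K,P)[0],'wrist'); where()
```

```text
t 2.85 tester [119.1   2.  202.4] phi 0.2 z [-0.001  0.001 -1.   ] q [-0.6   0.35  0.44  1.69 -0.16  1.14  1.  ] f [-0.2 -0.6  0.2] gap 0.0427 grip 0.0
dict_keys(['K', 'T_tool_cam']) [0.53816545 0.14720773 0.37498352]
wrist blocktop 4895 2% [-107.2  -31.7   87.8] med [-76.1   0.3  92.3] 98% [-39.   34.9  94.9]
wrist barreltop 803 2% [-13.9 -10.1  78.8] med [ 8.1  0.2 84. ] 98% [29.3  6.8 86.2]
wrist locktop 1219 2% [-32.8  50.1 134.6] med [-25.3  70.9 140.4] 98% [-21.1  90.  142.1]
wrist lockdisc 1287 2% [-30.4  41.8 100.5] med [-17.2  69.2 105.7] 98% [ -5.7  91.1 111.3]
wrist arm 706 2% [-33.3   8.5  95.5] med [-25.9  28.5 100.7] 98% [-21.3  46.5 102.2]
wrist platetop 1043 2% [111.9 -39.  123.7] med [116.9   2.7 126.1] 98% [121.2  37.7 127.6]
wrist gaugetop 0
wrist blueplunger 379 2% [60.3 -6.8 75.9] med [74.1 -0.1 80.2] 98% [96.2  5.3 84.3]
t 2.9 tester [119.    2.  202.5] phi 0.2 z [-0.001  0.001 -1.   ] q [-0.6   0.35  0.44  1.69 -0.16  1.14  1.  ] f [0.2 0.6 0.5] gap 0.0428 grip 0.0
```

View pics/w1.png

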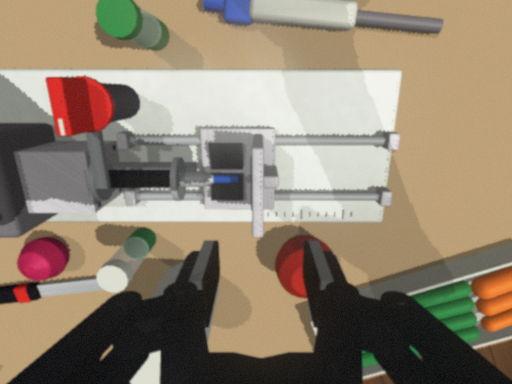

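Call:
apply_moves --rows '[{"fingers": 0, "translation": [-0.002, -0.002, 0.05], "angular": [0, 0, 0]}, {"fingers": 0, "translation": [-0.002, -0.002, 0.096], "angular": [0, 0, 0]}, {"fingers": -1, "translation": [-0.002, -0.002, 0.096], "angular": [0, 0, 0]}, {"fingers": -1, "translation": [-0.002, -0.002, 0.096], "angular": [0, 0, 0]}, {"fingers": -1, "translation": [-0.002, -0.002, 0.096], "angular": [0, 0, 0]}, {"fingers": -1, "translation": [-0.002, -0.002, 0.096], "angular": [0, 0, 0]}, {"fingers": -1, "translation": [-0.002, 0.012, 0.096], "angular": [0, 0, 0]}, {"fingers": -1, "translation": [-0.002, 0.032, 0.096], "angular": [0, 0, 0]}, {"fingers": -1, "translation": [-0.002, 0.052, 0.096], "angular": [0, 0, 0]}, {"fingers": -1, "translation": [-0.002, 0.072, 0.096], "angular": [0, 0, 0]}, {"fingers": -1, "translation": [-0.002, 0.086, 0.096], "angular": [0, 0, 0]}, {"fingers": -1, "translation": [-0.002, 0.095, 0.096], "angular": [0, 0, 0]}, {"fingers": -1, "translation": [-0.002, 0.095, 0.096], "angular": [0, 0, 0]}, {"fingers": 0, "translation": [-0.002, 0.095, 0.096], "angular": [0, 0, 0]}, {"fingers": 0, "translation": [-0.002, 0.095, 0.096], "angular": [0, 0, 0]}, {"fingers": 0, "translation": [-0.002, 0.095, 0.05], "angular": [0, 0, 0]}, {"fingers": 0, "translation": [-0.002, 0.095, 0.01], "angular": [0, 0, 0]}]' --squeeze 40

```text
clock: 5.03
eef_pos: [0.6552, 0.1917, 0.1935]
tcp_rot: [-3.141, -0.0, 2.683]
ft_force: [0.8, 0.3, -0.2]
finger_gap: 0.0429
grip_force: 0.0
```

Run:
```python
from h import *
from feat import feat
where()
im,d,K,P,c=cam('top'); X=pts(d,K,P)[0]; q=w2t(X)*1000
k=q[np.all((q>[105,-60,115])&(q<[240,60,130]),1)]; print(len(k),np.median(k,0) if len(k) else '')
plan([-.0255,.0715,.200],0)
```

```text
t 5.03 tester [211.3  -2.1 193.5] phi -0.1 z [-0.001 -0.    -1.   ] q [-0.65  0.48  0.42  1.53 -0.2   1.18  0.92] f [ 0.8  0.3 -0.2] gap 0.0429 grip 0.0
164 [115.04284153   1.0942035  124.96244262]
trans [ 0.0765 -0.2396 -0.0014] ang [ 0.45  0.43 -0.1 ] dist 0.252
```

Run:
```python
from h import *
for n in('wrist','scene'):
  im,d,K,P,c=cam(n); cv2.imwrite(f'pics/{n}2.png',im)
  X=pts(d,K,P)[0]; q=w2t(X)*1000
  k=q[np.all((q>[100,-60,110])&(q<[250,60,130]),1)]; print(n,len(k),np.round(np.percentile(k,[5,50,95],axis=0)) if len(k) else '')
```

```text
wrist 1651 [[113. -36. 112.]
 [120.   2. 126.]
 [122.  36. 127.]]
scene 303 [[113. -38. 111.]
 [121.  -7. 123.]
 [123.  25. 127.]]
```

View pics/wrist2.png

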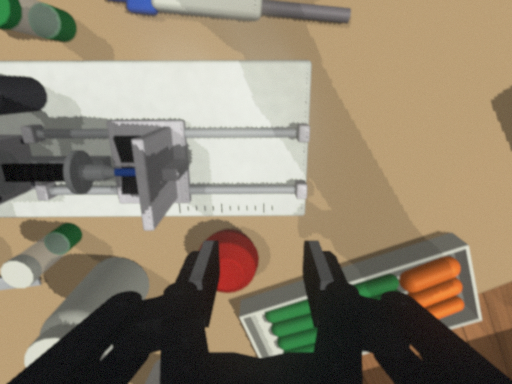

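Call:
apply_moves --rows '[{"fingers": 0, "translation": [0.002, -0.05, 0.0], "angular": [0, 0, 0]}, {"fingers": 0, "translation": [0.002, -0.094, 0.0], "angular": [0, 0, 0]}, {"fingers": 0, "translation": [0.002, -0.094, 0.05], "angular": [0, 0, 0]}, {"fingers": 0, "translation": [0.002, -0.094, 0.088], "angular": [0, 0, 0]}, {"fingers": 0, "translation": [0.002, -0.094, 0.088], "angular": [0, 0, 0]}, {"fingers": 0, "translation": [0.002, -0.094, 0.088], "angular": [0, 0, 0]}]'

```text
clock: 5.92
eef_pos: [0.6126, 0.109, 0.1053]
tcp_rot: [3.141, 0.001, 2.684]
ft_force: [0.8, -0.6, -0.2]
finger_gap: 0.0428
grip_force: 0.0
```

Run:
```python
from h import *
where()
im,d,K,P,c=cam('scene'); a=im[100:340,170:440]; cv2.imwrite('pics/s3.png',cv2.resize(a,None,fx=2.5,fy=2.5,interpolation=cv2.INTER_CUBIC))
```

```text
t 5.92 tester [118.3  -0.4 105.3] phi -0.0 z [ 0.001 -0.    -1.   ] q [-0.58  0.46  0.42  1.77 -0.22  0.97  1.05] f [ 0.8 -0.6 -0.2] gap 0.0428 grip 0.0
```

View pics/s3.png

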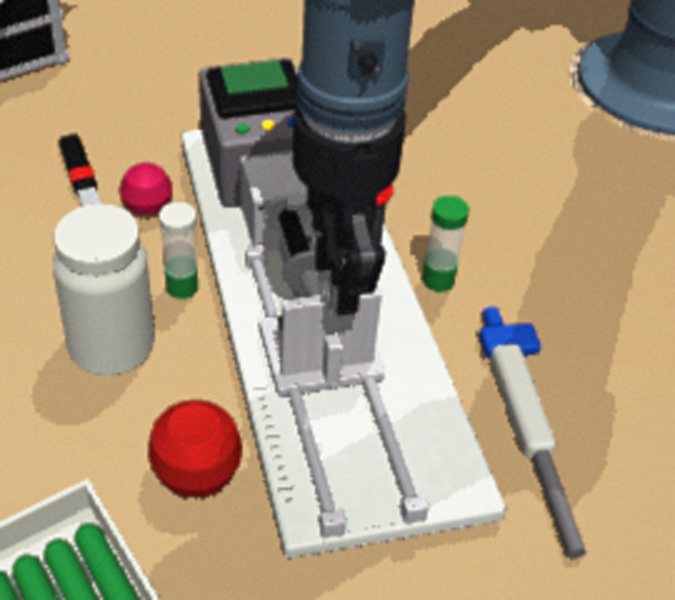

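Call:
apply_moves --rows '[{"fingers": -1, "translation": [0, 0, 0], "angular": [0, 0, 0]}, {"fingers": -1, "translation": [0, 0, 0], "angular": [0, 0, 0]}, {"fingers": -1, "translation": [0, 0, 0], "angular": [0, 0, 0]}, {"fingers": -1, "translation": [0, 0, 0], "angular": [0, 0, 0]}, {"fingers": -1, "translation": [0, 0.01, 0], "angular": [0, 0, 0]}, {"fingers": -1, "translation": [0, 0.02, 0], "angular": [0, 0, 0]}, {"fingers": -1, "translation": [0, 0.02, 0], "angular": [0, 0, 0]}]' --squeeze 40

```text
clock: 6.85
eef_pos: [0.6214, 0.1295, 0.1046]
tcp_rot: [3.141, -0.0, 2.687]
ft_force: [0.2, -0.3, -0.0]
finger_gap: 0.0001
grip_force: 0.0
```

Run:
```python
from h import *
where()
im,d,K,P,c=cam('scene'); X=pts(d,K,P)[0]; q=w2t(X)*1000
k=q[np.all((q>[100,-60,60])&(q<[250,-15,130]),1)]; print(len(k),np.round(np.percentile(k,[5,50,95],axis=0)) if len(k) else '')
```

```text
t 6.85 tester [140.5   0.8 104.6] phi 0.1 z [ 0.     0.001 -1.   ] q [-0.59  0.48  0.41  1.73 -0.23  0.98  1.02] f [ 0.2 -0.3 -0. ] gap 0.0001 grip 0.0
327 [[115. -40.  65.]
 [121. -28.  99.]
 [123. -16. 126.]]
```

Run:
```python
from h import *
where()
im,d,K,P,c=cam('wrist'); T=Tool()
print(np.round(c['T_tool_cam'],3))
for (a,im_d) in (('wrist',(d,K,P)),):
    X,u,v=pts(*im_d); L=(X-T[:3,3])@T[:3,:3]
    m=(L[:,2]<.03)&(L[:,2]>-.06)&(abs(L[:,0])<.06)&(abs(L[:,1])<.08)&(X[:,2]>.0)
    print(m.sum(),np.round(np.percentile(L[m],[1,25,50,75,99],axis=0),3), u[m].min(),u[m].max(),v[m].min(),v[m].max())
cv2.imwrite('pics/w4.png',im)
im,d,K,P,c=cam('scene'); a=im[130:300,230:400]; cv2.imwrite('pics/s4.png',np.hstack([cv2.resize(a,(400,400),interpolation=cv2.INTER_CUBIC),cv2.resize(cv2.imread('pics/w4.png'),(400,300)).__class__(0) if 0 else cv2.copyMakeBorder(cv2.resize(cv2.imread('pics/w4.png'),(400,300)),0,100,0,0,cv2.BORDER_CONSTANT)]))
```

```text
t 6.9 tester [139.4   0.5 104.5] phi 0.1 z [-0.  0. -1.] q [-0.59  0.48  0.41  1.74 -0.23  0.98  1.02] f [-0.  -0.3 -0.1] gap -0.0001 grip 0.0
[[ 0.     0.949  0.316  0.081]
 [ 1.    -0.    -0.     0.001]
 [ 0.     0.316 -0.949 -0.172]
 [ 0.     0.     0.     1.   ]]
6087 [[-0.025 -0.078 -0.059]
 [-0.001 -0.024 -0.037]
 [ 0.007 -0.017 -0.021]
 [ 0.014 -0.007  0.016]
 [ 0.038  0.014  0.029]] 139 292 158 293
```

View pics/s4.png

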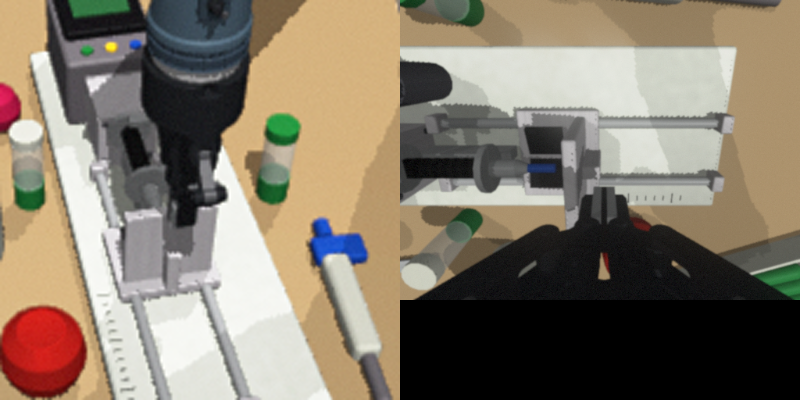

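Run:
```python
from h import *
im,d,K,P,c=cam('wrist'); T=Tool(); print(K[0],K[1])
X,u,v=pts(d,K,P); L=(X-T[:3,3])@T[:3,:3]; Q=w2t(X)
for col in (245,252,258,264,272):
    for row in range(228,300,8):
        m=(u==col)&(v==row)
        if m.any(): print(col,row,np.round(L[m][0]*1000),np.round(Q[m][0]*1000),im[row,col])
```

```text
[312.01023253   0.         260.81149605] [  0.         312.01023253 192.21160008]
245 228 [-7. -9. 17.] [128.  -7.  87.] [116 116 118]
245 236 [-34. -12.  61.] [126. -34.  43.] [157 156 158]
245 244 [-42. -12.  62.] [126. -42.  43.] [155 153 155]
245 252 [  7.  -6. -40.] [131.   7. 145.] [33 31 31]
245 260 [  7.  -6. -46.] [132.   7. 151.] [44 43 44]
245 268 [ 11.  -5. -60.] [133.  11. 165.] [62 63 61]
245 276 [ 11.  -5. -65.] [133.  11. 170.] [60 61 58]
245 284 [ 13.  -5. -73.] [133.  13. 178.] [30 28 27]
245 292 [ 12.  -5. -77.] [133.  12. 182.] [29 27 29]
252 228 [-6. -5. 16.] [133.  -6.  88.] [149 148 150]
252 236 [-34.  -6.  61.] [132. -34.  44.] [157 156 158]
252 244 [ 11.  -3. -39.] [135.  11. 143.] [78 77 76]
252 252 [ 11.  -3. -46.] [135.  11. 151.] [77 75 74]
252 260 [ 11.  -3. -54.] [135.  11. 159.] [72 76 75]
252 268 [ 12.  -2. -61.] [135.  12. 165.] [75 77 75]
252 276 [ 11.  -2. -65.] [136.  11. 169.] [68 71 70]
252 284 [ 12.  -2. -72.] [136.  12. 177.] [25 27 25]
252 292 [ 12.  -2. -77.] [136.  12. 182.] [23 27 23]
258 228 [-29.  -1.  66.] [137. -30.  38.] [116 117 115]
[... 693 characters left out ...]
5 44]
264 268 [ 11.   3. -61.] [140.  11. 165.] [41 42 41]
264 276 [ 11.   2. -66.] [140.  11. 171.] [33 32 31]
264 284 [  8.   2. -67.] [140.   8. 171.] [39 42 41]
264 292 [  5.   2. -68.] [140.   5. 172.] [24 24 24]
272 228 [-30.  11.  66.] [148. -30.  38.] [114 116 113]
272 236 [-36.  11.  65.] [148. -36.  40.] [138 143 142]
272 244 [ 11.   7. -40.] [144.  11. 144.] [78 79 79]
272 252 [ 11.   6. -47.] [144.  11. 152.] [73 74 74]
272 260 [ 11.   6. -54.] [144.  11. 159.] [72 74 74]
272 268 [ 11.   6. -60.] [144.  11. 165.] [73 74 72]
272 276 [ 11.   6. -65.] [143.  11. 170.] [72 71 72]
272 284 [ 13.   5. -73.] [143.  13. 178.] [27 27 25]
272 292 [ 13.   5. -78.] [143.  12. 182.] [24 24 23]
```

Run:
```python
from h import *
T=Tool(); where(); print(r.tip_extent)
for n in ('scene','top'):
    im,d,K,P,c=cam(n); X,u,v=pts(d,K,P); L=(X-T[:3,3])@T[:3,:3]*1000; dark=im[v,u].max(1)<70
    m=dark&(abs(L[:,0])<25)&(abs(L[:,1])<25)&(L[:,2]<25)&(L[:,2]>-75)
    h,e=np.histogram(L[m][:,2],bins=range(-75,30,5)); print(n,dict(zip(e.tolist(),h.tolist())))
    k=m&(L[:,2]>-52); print(np.round(np.percentile(L[k],[5,50,95],axis=0)))
```

```text
t 7.05 tester [137.8  -0.  104.5] phi -0.0 z [-0. -0. -1.] q [-0.59  0.48  0.42  1.74 -0.23  0.98  1.02] f [ 0.6  0.  -0.6] gap 0.0003 grip 0.0
0.008
scene {-75: 7, -70: 1, -65: 3, -60: 11, -55: 20, -50: 18, -45: 17, -40: 7, -35: 4, -30: 0, -25: 0, -20: 0, -15: 0, -10: 0, -5: 1, 0: 0, 5: 0, 10: 0, 15: 0, 20: 0}
[[ -9.  -2. -51.]
 [ -2.  13. -44.]
 [  8.  15. -32.]]
top {-75: 0, -70: 0, -65: 0, -60: 0, -55: 0, -50: 0, -45: 0, -40: 0, -35: 0, -30: 0, -25: 0, -20: 0, -15: 0, -10: 0, -5: 0, 0: 0, 5: 0, 10: 0, 15: 0, 20: 0}Traceback (most recent call last):
  File "<stdin>", line 7, in <module>
    return _quantile_unchecked(
        a, q, axis, out, overwrite_input, method, keepdims, weights)
    return _ureduce(a,
                    func=_quantile_ureduce_func,
    ...<5 lines>...
                    overwrite_input=overwrite_input,
                    method=method)
    r = func(a, **kwargs)
    result = _quantile(arr,
                       quantiles=q,
    ...<2 lines>...
                       out=out,
                       weights=wgt)
    slices_having_nans = np.isnan(arr[-1, ...])
                                  ~~~^^^^^^^^^
IndexError: index -1 is out of bounds for axis 0 with size 0
```

Run:
```python
from h import *
im,d,K,P,c=cam('wrist'); T=Tool()
X,u,v=pts(d,K,P); L=(X-T[:3,3])@T[:3,:3]*1000
for col in (253,258,265,270):
    m=(u==col)&(L[:,2]<-20)&(L[:,2]>-60); i=np.argmin(v[m]); print(col,v[m][i],L[m][i], L[m][:,2].max())
where()
```

```text
253 239 [ 11.43026772  -2.90563112 -34.66443507] -34.664435065753906
258 239 [ 10.66542522  -0.47215697 -33.15625053] -33.15625052502632
265 239 [ 11.06316466   2.9813889  -33.93588643] -33.93588643036761
270 239 [ 10.97086607   5.4487289  -33.75173638] -33.75173637794411
t 7.2 tester [ 1.377e+02 -1.000e-01  1.047e+02] phi -0.1 z [-0. -0. -1.] q [-0.59  0.48  0.42  1.74 -0.23  0.98  1.02] f [ 0.1  0.4 -0.4] gap -0.0 grip 0.0
```

Call:
apply_moves --rows '[{"fingers": 0, "translation": [0, -0.021, -0.01], "angular": [0, 0, 0]}, {"fingers": 0, "translation": [0, -0.021, -0.01], "angular": [0, 0, 0]}, {"fingers": 0, "translation": [0, -0.021, -0.01], "angular": [0, 0, 0]}, {"fingers": 0, "translation": [0, -0.021, 0.041], "angular": [0, 0, 0]}, {"fingers": -1, "translation": [0, -0.021, 0.041], "angular": [0, 0, 0]}, {"fingers": -1, "translation": [0, -0.021, 0.041], "angular": [0, 0, 0]}, {"fingers": -1, "translation": [0, -0.021, 0.041], "angular": [0, 0, 0]}, {"fingers": -1, "translation": [0, -0.021, 0.041], "angular": [0, 0, 0]}, {"fingers": -1, "translation": [0, -0.021, 0.041], "angular": [0, 0, 0]}]' --squeeze 40

```text
clock: 8.32
eef_pos: [0.6112, 0.1083, 0.0638]
tcp_rot: [-3.141, -0.001, 2.684]
ft_force: [-1.8, -1.1, -4.1]
finger_gap: 0.0096
grip_force: 42.1
```

Gripped (9.6 mm gap matches the 10 mm plate). Pull back.

Call:
apply_moves --rows '[{"fingers": -1, "translation": [0, 0.01, 0], "angular": [0, 0, 0]}, {"fingers": -1, "translation": [0, 0.03, 0], "angular": [0, 0, 0]}, {"fingers": -1, "translation": [0, 0.05, 0], "angular": [0, 0, 0]}, {"fingers": -1, "translation": [0, 0.07, 0], "angular": [0, 0, 0]}, {"fingers": -1, "translation": [0, 0.088, 0], "angular": [0, 0, 0]}, {"fingers": -1, "translation": [0, 0.097, 0], "angular": [0, 0, 0]}, {"fingers": -1, "translation": [0, 0.097, 0], "angular": [0, 0, 0]}, {"fingers": 0, "translation": [0, 0.097, 0], "angular": [0, 0, 0]}, {"fingers": 0, "translation": [0, 0.097, 0], "angular": [0, 0, 0]}, {"fingers": 0, "translation": [0, 0.097, -0.05], "angular": [0, 0, 0]}, {"fingers": 0, "translation": [0, 0.097, -0.1], "angular": [0, 0, 0]}]'

```text
clock: 9.7
eef_pos: [0.6552, 0.1943, 0.1649]
tcp_rot: [3.141, 0.001, 2.682]
ft_force: [0.1, -0.2, 0.4]
finger_gap: 0.0428
grip_force: 0.0
```

Run:
```python
from h import *
where()
im,d,K,P,c=cam('top'); X=pts(d,K,P)[0]; q=w2t(X)*1000
k=q[np.all((q>[105,-60,115])&(q<[240,-15,130]),1)]; print(len(k),np.median(k,0) if len(k) else '')
plan([-.0258,.0715,.170],0)
```

```text
t 9.7 tester [213.6  -1.  164.9] phi -0.1 z [ 0.001 -0.    -1.   ] q [-0.66  0.5   0.42  1.56 -0.22  1.12  0.92] f [ 0.1 -0.2  0.4] gap 0.0428 grip 0.0
37 [215.13149841 -29.91700165 124.65247794]
trans [ 0.0765 -0.2432  0.001 ] ang [ 0.64  0.65 -0.13] dist 0.255
```

Call:
apply_moves --rows '[{"fingers": 0, "translation": [0.077, -0.243, 0], "angular": [0, 0, 0]}, {"fingers": 0, "translation": [0.077, -0.243, 0], "angular": [0, 0, 0]}, {"fingers": 0, "translation": [0.077, -0.243, 0], "angular": [0, 0, 0]}, {"fingers": 0, "translation": [0.077, -0.243, 0], "angular": [0, 0, 0]}, {"fingers": 0, "translation": [0.077, -0.243, 0], "angular": [0, 0, 0]}, {"fingers": 0, "translation": [0.077, -0.243, 0], "angular": [0, 0, 0]}, {"fingers": 0, "translation": [0.077, -0.243, 0], "angular": [0, 0, 0]}]'

```text
clock: 10.62
eef_pos: [0.48, 0.0126, 0.1645]
tcp_rot: [3.14, 0.002, 2.685]
ft_force: [-0.2, 0.6, 0.4]
finger_gap: 0.0427
grip_force: 0.0
```

Run:
```python
from h import *
where()
im,d,K,P,c=cam('wrist'); X,u,v=pts(d,K,P); q=w2t(X)*1000
for n,lo,hi in (('bar',[-60,30,133],[10,110,146]),('disc',[-60,30,100],[10,110,110])):
    k=q[np.all((q>lo)&(q<hi),1)]; print(n,len(k),np.round(np.percentile(k,[2,50,98],axis=0),1) if len(k) else '')
plan([-.026,.072,.077],0)
```

```text
t 10.62 tester [-26.8  76.  164.5] phi 0.1 z [ 0.003  0.    -1.   ] q [-0.6   0.1   0.52  2.06 -0.06  1.    1.06] f [-0.2  0.6  0.4] gap 0.0427 grip 0.0
bar 989 [[-33.3  51.3 135.5]
 [-27.7  72.6 140.6]
 [-22.2  91.2 142. ]]
disc 1633 [[-48.5  52.3 103. ]
 [-25.7  72.7 105.7]
 [ -6.8  91.9 107.2]]
trans [-0.004   0.0007  0.0873] ang [0.05 0.11 0.09] dist 0.087
```

Call:
apply_moves --rows '[{"fingers": 0, "translation": [-0.004, 0, 0.045], "angular": [0, 0, 0]}, {"fingers": 0, "translation": [-0.004, 0, 0.087], "angular": [0, 0, 0]}, {"fingers": 0, "translation": [-0.004, 0, 0.087], "angular": [0, 0, 0]}, {"fingers": -1, "translation": [-0.004, 0, 0.087], "angular": [0, 0, 0]}, {"fingers": -1, "translation": [-0.004, 0, 0.087], "angular": [0, 0, 0]}, {"fingers": -1, "translation": [-0.004, 0, 0.087], "angular": [0, 0, 0]}, {"fingers": -1, "translation": [-0.004, 0, 0.087], "angular": [0, 0, 0]}, {"fingers": -1, "translation": [-0.004, 0, 0.087], "angular": [0, 0, 0]}]' --squeeze 80

```text
clock: 11.68
eef_pos: [0.4829, 0.0095, 0.0775]
tcp_rot: [3.14, 0.002, 2.684]
ft_force: [0.5, -1.7, 3.4]
finger_gap: 0.011
grip_force: 80.1
```

Run:
```python
from h import *
where()
```

```text
t 11.68 tester [-28.3  72.   77.5] phi -0.0 z [ 0.003  0.    -1.   ] q [-0.56  0.25  0.5   2.12 -0.17  0.81  1.16] f [ 0.5 -1.7  3.4] gap 0.011 grip 80.1
```

Call:
apply_moves --rows '[{"fingers": -1, "translation": [0, 0, 0.004], "angular": [0, 0, 0]}, {"fingers": -1, "translation": [0, 0, 0.0075], "angular": [0, 0, 0]}, {"fingers": -1, "translation": [0, 0, 0.0075], "angular": [0, 0, -2]}]'

```text
clock: 12.05
eef_pos: [0.483, 0.0095, 0.0712]
tcp_rot: [3.14, 0.001, 2.719]
ft_force: [-4.5, -1.4, 16.6]
finger_gap: 0.0112
grip_force: 82.2
```

Run:
```python
from h import *
where(); print(r.state()['torque'])
```

```text
t 12.05 tester [-28.3  71.9  71.2] phi 2.0 z [ 0.001  0.001 -1.   ] q [-0.55  0.26  0.49  2.12 -0.17  0.8   1.2 ] f [-4.5 -1.4 16.6] gap 0.0112 grip 82.2
[-0.39465868  0.80071604 -0.03707357]
```

Call:
apply_moves --rows '[{"fingers": -1, "translation": [0, 0, 0], "angular": [0, 0, -8]}, {"fingers": -1, "translation": [0, 0, 0], "angular": [0, 0, -17]}, {"fingers": -1, "translation": [0, 0, 0], "angular": [0, 0, -26]}, {"fingers": -1, "translation": [0, 0, 0], "angular": [0, 0, -35]}, {"fingers": -1, "translation": [0, 0, 0], "angular": [0, 0, -44]}]'

```text
clock: 12.68
eef_pos: [0.483, 0.0081, 0.0712]
tcp_rot: [-3.141, 0.001, -2.793]
ft_force: [-3.4, -4.0, 15.9]
finger_gap: 0.0112
grip_force: 82.1
```

Run:
```python
from h import *
where(); print(r.state()['torque'])
```

```text
t 12.68 tester [-29.5  71.3  71.2] phi 46.2 z [ 0.002 -0.001 -1.   ] q [-0.43  0.25  0.36  2.12 -0.12  0.79  1.93] f [-3.4 -4.  15.9] gap 0.0112 grip 82.1
[-0.66270944  0.73171087 -0.03158186]
```

Turning well. Finish to 80°, then let it spring up and release.

Call:
apply_moves --rows '[{"fingers": -1, "translation": [0, 0, 0], "angular": [0, 0, -9]}, {"fingers": -1, "translation": [0, 0, 0], "angular": [0, 0, -18]}, {"fingers": -1, "translation": [0, 0, 0], "angular": [0, 0, -27]}, {"fingers": -1, "translation": [0, 0, 0], "angular": [0, 0, -34.5]}, {"fingers": -1, "translation": [0, 0, 0], "angular": [0, 0, -34.5]}, {"fingers": -1, "translation": [0, 0, 0], "angular": [0, 0, -34.5]}, {"fingers": -1, "translation": [0, 0, -0.004], "angular": [0, 0, -34.5]}, {"fingers": -1, "translation": [0, 0, -0.0075], "angular": [0, 0, -34.5]}, {"fingers": -1, "translation": [0, 0, -0.0075], "angular": [0, 0, -34.5]}]'

```text
clock: 13.8
eef_pos: [0.4834, 0.0072, 0.0774]
tcp_rot: [-3.138, 0.001, -2.197]
ft_force: [1.5, -4.6, 3.2]
finger_gap: 0.011
grip_force: 80.2
```

Run:
```python
from h import *
where(); print(r.state()['torque'])
plan([.001,0,.125],90)
```

```text
t 13.8 tester [-30.2  70.5  77.4] phi 80.3 z [ 0.003 -0.002 -1.   ] q [-0.35  0.23  0.27  2.11 -0.08  0.8   2.49] f [ 1.5 -4.6  3.2] gap 0.011 grip 80.2
[-0.88224617 -0.38171894 -0.20725006]
trans [-0.0426 -0.0644 -0.0474] ang [-0.23  0.01 -9.71] dist 0.091
```

Call:
apply_moves --rows '[{"fingers": 0, "translation": [0, 0, 0], "angular": [0, 0, 0]}, {"fingers": 0, "translation": [0, 0, 0], "angular": [0, 0, 0]}, {"fingers": 0, "translation": [0, 0, -0.05], "angular": [0, 0, 0]}, {"fingers": 0, "translation": [0, 0, -0.09], "angular": [0, 0, 0]}, {"fingers": 0, "translation": [-0.043, -0.064, -0.09], "angular": [0, 0, -9.7]}, {"fingers": 0, "translation": [-0.043, -0.064, -0.09], "angular": [0, 0, -9.7]}, {"fingers": 0, "translation": [-0.043, -0.064, -0.09], "angular": [0, 0, -9.7]}, {"fingers": 0, "translation": [-0.043, -0.064, -0.09], "angular": [0, 0, -9.7]}]' --squeeze 60

```text
clock: 14.8
eef_pos: [0.5565, 0.0073, 0.1652]
tcp_rot: [3.138, -0.002, -2.025]
ft_force: [-0.2, 0.1, 1.1]
finger_gap: 0.0428
grip_force: 0.0
```

Run:
```python
from h import *
where()
im,d,K,P,c=cam('wrist'); cv2.imwrite('pics/w5.png',im); X,u,v=pts(d,K,P); q=w2t(X)*1000
for n,lo,hi in (('barrel',[-25,-14,78],[25,14,92]),('flange_out',[25,-26,50],[60,26,101]),('side-',[-15,-50,40],[20,-12,130]),('side+',[-15,12,40],[20,45,130]),('arm',[0,45,90],[60,85,105]),('tip',[60,-12,60],[110,12,90])):
    k=q[np.all((q>lo)&(q<hi),1)]; print(n,len(k),np.round(np.percentile(k,[2,50,98],axis=0),1).tolist() if len(k) else '')
plan([.001,0,.023],90)
```

```text
t 14.8 tester [  2.2   5.  165.2] phi 90.2 z [-0.004 -0.    -1.   ] q [-0.34  0.25  0.29  1.87 -0.08  1.03  2.67] f [-0.2  0.1  1.1] gap 0.0428 grip 0.0
barrel 1145 [[-23.9, -10.4, 78.9], [-1.1, -1.9, 84.2], [24.0, 6.6, 86.4]]
flange_out 1161 [[26.0, -21.1, 64.0], [35.6, -1.3, 84.6], [58.6, 17.5, 98.1]]
side- 109 [[-14.1, -36.5, 40.0], [3.9, -33.7, 40.4], [19.1, -30.6, 41.7]]
side+ 103 [[-14.3, 26.4, 40.0], [-0.4, 29.8, 40.4], [18.2, 33.0, 41.7]]
arm 828 [[1.1, 53.0, 95.9], [22.0, 60.7, 100.6], [45.0, 68.8, 102.0]]
tip 332 [[60.4, -7.9, 76.2], [77.3, -1.5, 80.0], [96.7, 5.0, 84.6]]
trans [ 0.001  -0.0053  0.1425] ang [ 0.18 -0.09  0.16] dist 0.143
```

View pics/w5.png

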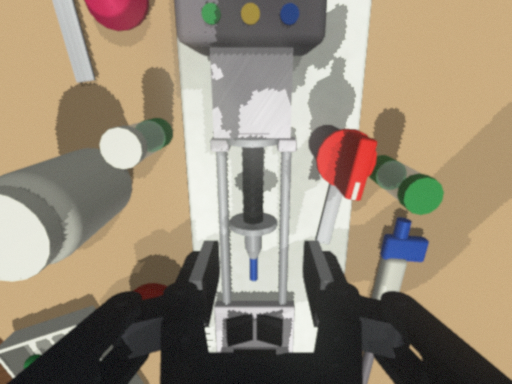

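Call:
apply_moves --rows '[{"fingers": 0, "translation": [0.001, -0.0055, 0.05], "angular": [0, 0, 0]}, {"fingers": 0, "translation": [0.001, -0.0055, 0.1], "angular": [0, 0, 0]}, {"fingers": 0, "translation": [0.001, -0.0055, 0.142], "angular": [0, 0, 0]}, {"fingers": 0, "translation": [0.001, -0.0055, 0.142], "angular": [0, 0, 0]}, {"fingers": -1, "translation": [0.001, -0.0055, 0.142], "angular": [0, 0, 0]}, {"fingers": -1, "translation": [0.001, -0.0055, 0.142], "angular": [0, 0, 0]}, {"fingers": -1, "translation": [0.001, -0.0055, 0.142], "angular": [0, 0, 0]}, {"fingers": -1, "translation": [0.001, -0.0055, 0.142], "angular": [0, 0, 0]}]'

```text
clock: 15.85
eef_pos: [0.5623, 0.0041, 0.0248]
tcp_rot: [3.14, -0.0, -2.025]
ft_force: [-1.7, -0.4, 2.1]
finger_gap: 0.0162
grip_force: 58.7
```

Run:
```python
from h import *
where()
```

```text
t 15.85 tester [ 1.9 -1.6 24.8] phi 90.2 z [-0.001  0.    -1.   ] q [-0.29  0.46  0.25  1.95 -0.16  0.76  2.74] f [-1.7 -0.4  2.1] gap 0.0162 grip 58.7
```

Call:
apply_moves --rows '[{"fingers": -1, "translation": [-0.005, 0, 0], "angular": [0, 0, 0]}, {"fingers": -1, "translation": [-0.012, 0, 0], "angular": [0, 0, 0]}, {"fingers": -1, "translation": [-0.02, 0, 0], "angular": [0, 0, 0]}, {"fingers": -1, "translation": [-0.028, 0, 0], "angular": [0, 0, 0]}, {"fingers": -1, "translation": [-0.036, 0, 0], "angular": [0, 0, 0]}, {"fingers": -1, "translation": [-0.044, 0, 0], "angular": [0, 0, 0]}, {"fingers": -1, "translation": [-0.052, 0, 0], "angular": [0, 0, 0]}, {"fingers": -1, "translation": [-0.06, 0, 0], "angular": [0, 0, 0]}, {"fingers": -1, "translation": [-0.07, 0, 0], "angular": [0, 0, 0]}, {"fingers": -1, "translation": [-0.072, 0, 0], "angular": [0, 0, 0]}, {"fingers": -1, "translation": [-0.072, 0, 0], "angular": [0, 0, 0]}]'

```text
clock: 17.23
eef_pos: [0.5953, 0.0698, 0.0249]
tcp_rot: [-3.141, 0.001, -2.024]
ft_force: [-0.0, 1.1, 0.1]
finger_gap: 0.0162
grip_force: 58.7
```

Run:
```python
from h import *
where()
im,d,K,P,c=cam('wrist'); X,u,v=pts(d,K,P); q=w2t(X)*1000
for n,lo,hi in (('barrel',[30,-14,70],[115,14,92]),('flange',[20,-26,85],[130,26,101]),('tip',[120,-12,60],[180,12,90]),('back',[-40,-12,60],[15,12,90])):
    k=q[np.all((q>lo)&(q<hi),1)]; print(n,len(k),np.round(np.percentile(k,[2,50,98],axis=0),1).tolist() if len(k) else '')
for n in('top','scene'):
    im,d,K,P,c=cam(n); q=w2t(pts(d,K,P)[0])*1000
    for n,lo,hi in (('tip',[110,-12,60],[190,12,90]),('back',[-39,-12,60],[22,12,90])):
        k=q[np.all((q>lo)&(q<hi),1)]; print(n,len(k),np.round(np.percentile(k,[2,50,98],axis=0),1).tolist() if len(k) else '')
```

```text
t 17.23 tester [75.4 -2.2 24.9] phi 90.2 z [ 0.001  0.001 -1.   ] q [-0.38  0.51  0.24  1.86 -0.16  0.79  2.63] f [-0.   1.1  0.1] gap 0.0162 grip 58.7
barrel 7899 [[31.5, -13.0, 72.8], [67.1, -1.3, 84.2], [109.0, 12.3, 91.7]]
flange 5800 [[32.4, -21.3, 85.1], [62.3, -1.8, 91.8], [108.6, 19.2, 100.5]]
tip 0 
back 4976 [[-22.4, -9.8, 77.1], [-5.6, -2.2, 83.0], [14.1, 5.3, 84.9]]
tip 0 
back 122 [[-23.3, -7.2, 76.0], [-1.1, 0.3, 81.8], [20.9, 7.2, 85.8]]
tip 205 [[111.8, -11.1, 64.2], [129.2, -2.0, 80.8], [169.4, 10.7, 89.1]]
back 0
```

Call:
apply_moves --rows '[{"fingers": -1, "translation": [0, 0, -0.03], "angular": [0, 0, 0]}, {"fingers": -1, "translation": [0, 0, -0.08], "angular": [0, 0, 0]}, {"fingers": -1, "translation": [0, 0, -0.125], "angular": [0, 0, 0]}, {"fingers": -1, "translation": [0, 0, -0.125], "angular": [0, 0, 8]}, {"fingers": -1, "translation": [0, 0, -0.125], "angular": [0, 0, 18]}, {"fingers": -1, "translation": [0, 0, -0.125], "angular": [0, 0, 28]}, {"fingers": -1, "translation": [0, 0, -0.125], "angular": [0, 0, 38]}, {"fingers": -1, "translation": [0, 0, -0.125], "angular": [0, 0, 48]}, {"fingers": -1, "translation": [0, 0, -0.125], "angular": [0, 0, 58]}, {"fingers": -1, "translation": [0, 0, -0.125], "angular": [0, 0, 68]}, {"fingers": -1, "translation": [0, 0, -0.125], "angular": [0, 0, 78]}, {"fingers": -1, "translation": [0, 0, -0.125], "angular": [0, 0, 88]}, {"fingers": -1, "translation": [0, 0, -0.125], "angular": [0, 0, 98]}, {"fingers": -1, "translation": [0, 0, -0.125], "angular": [0, 0, 108]}, {"fingers": -1, "translation": [0, 0, -0.125], "angular": [0, 0, 118]}, {"fingers": -1, "translation": [0, 0, -0.125], "angular": [0, 0, 128]}, {"fingers": -1, "translation": [0, 0, -0.125], "angular": [0, 0, 138]}, {"fingers": -1, "translation": [0, 0, -0.125], "angular": [0, 0, 148]}]'

```text
clock: 19.62
eef_pos: [0.5939, 0.0679, 0.149]
tcp_rot: [-3.14, 0.0, 1.669]
ft_force: [-0.2, -0.6, -2.6]
finger_gap: 0.0163
grip_force: 58.7
```

Run:
```python
from h import *
where(); plan([.075,-.001,.150],-90)
```

```text
t 19.62 tester [ 73.2  -1.8 149. ] phi -58.2 z [-0.001 -0.    -1.   ] q [-0.79  0.42  0.76  1.81 -0.33  1.05  0.19] f [-0.2 -0.6 -2.6] gap 0.0163 grip 58.7
trans [ 0.002   0.0003 -0.001 ] ang [-8.00e-02  3.00e-02  3.18e+01] dist 0.002
```

Call:
apply_moves --rows '[{"fingers": -1, "translation": [0.002, 0, 0], "angular": [0, 0, 10]}, {"fingers": -1, "translation": [0.002, 0, 0], "angular": [0, 0, 20]}, {"fingers": -1, "translation": [0.002, 0, 0], "angular": [0, 0, 28]}, {"fingers": -1, "translation": [0.002, 0, 0], "angular": [0, 0, 31.8]}, {"fingers": -1, "translation": [0.002, 0, 0], "angular": [0, 0, 31.8]}]'

```text
clock: 20.25
eef_pos: [0.5938, 0.0701, 0.1491]
tcp_rot: [-3.141, 0.001, 1.12]
ft_force: [1.4, -0.0, -2.4]
finger_gap: 0.0163
grip_force: 58.7
```

```bash
cat > pl.py <<'E'
from h import *
import sys
def fit(cams=('wrist','top','scene'),z0=None):
    """plunger steel/ends axis: height and lateral at x slices of the held plunger, tester mm"""
    s=r.state(); c0=w2t(Tool(s)[:3,3])*1000; zc=c0[2]+52
    for n in cams:
        im,d,K,P,c=cam(n); X=pts(d,K,P)[0]; q=w2t(X)*1000-[c0[0],0,zc]
        for a,b in ((-100,-70),(-70,-45),(-34,-15),(15,34),(45,70),(70,100)):
            k=q[(q[:,0]>a)&(q[:,0]<b)&(abs(q[:,1])<12)&(abs(q[:,2])<16)]
            if len(k)>8: print(n,(a,b),len(k),'y',np.round(np.percentile(k[:,1],[3,50,97]),1),'top z',round(np.percentile(k[:,2],90)+zc,1),'x',np.round(np.percentile(k[:,0],[1,99])+c0[0],1))
if __name__=='__main__': where(); fit(); where()
E
python3 pl.py
```

```text
t 20.25 tester [ 75.1  -0.8 149.1] phi -89.6 z [-0.001 -0.    -1.   ] q [-0.88  0.46  0.88  1.81 -0.4   1.07 -0.3 ] f [ 1.4 -0.  -2.4] gap 0.0163 grip 58.7
wrist (-34, -15) 1722 y [-11.1  -0.4  10.8] top z 210.1 x [42.6 59.7]
wrist (15, 34) 1682 y [-8.5 -0.1  8. ] top z 209.6 x [ 90.3 108. ]
wrist (45, 70) 2667 y [-7.4 -0.2  7.2] top z 208.3 x [120.3 144.8]
wrist (70, 100) 3998 y [-7.3 -0.   7.3] top z 208.1 x [145.4 174.8]
top (-100, -70) 40 y [-2.7  0.8  4.1] top z 204.7 x [-18.6   4.2]
top (-70, -45) 84 y [-6.2  1.2  8.4] top z 208.5 x [ 5.2 29.7]
top (-34, -15) 24 y [-6.3  3.4 10. ] top z 210.4 x [44.5 51.8]
scene (-34, -15) 28 y [ 2.3  8.5 11.5] top z 213.6 x [41.8 58.3]
scene (15, 34) 39 y [-8.3 -1.5  7.9] top z 210.0 x [ 90.2 101. ]
scene (45, 70) 103 y [-9.7 -1.8  8.1] top z 209.2 x [120.2 144.8]
scene (70, 100) 127 y [-6.8 -1.   7. ] top z 208.5 x [145.4 175.1]
t 20.4 tester [ 75.5  -1.1 149.4] phi -89.6 z [-0.001  0.    -1.   ] q [-0.88  0.46  0.88  1.81 -0.4   1.07 -0.3 ] f [ 0.2  0.2 -2.6] gap 0.0162 grip 58.7
```

Run:
```python
from h import *
where(); plan([.075,-.0018,.0255],-89.8)
```

```text
t 20.4 tester [ 75.5  -1.1 149.4] phi -89.6 z [-0.001  0.    -1.   ] q [-0.88  0.46  0.88  1.81 -0.4   1.07 -0.3 ] f [ 0.2  0.2 -2.6] gap 0.0162 grip 58.7
trans [-0.0004  0.0008  0.1239] ang [-0.03  0.01  0.21] dist 0.124
```

Call:
apply_moves --rows '[{"fingers": -1, "translation": [0, 0.001, 0.04], "angular": [0, 0, 0.2]}, {"fingers": -1, "translation": [0, 0.001, 0.08], "angular": [0, 0, 0.2]}, {"fingers": -1, "translation": [0, 0.001, 0.11], "angular": [0, 0, 0.2]}, {"fingers": -1, "translation": [0, 0.001, 0.1235], "angular": [0, 0, 0.2]}, {"fingers": -1, "translation": [0, 0.001, 0.1235], "angular": [0, 0, 0.2]}, {"fingers": -1, "translation": [0, 0.001, 0.1235], "angular": [0, 0, 0.2]}]'

```text
clock: 21.15
eef_pos: [0.597, 0.0699, 0.0276]
tcp_rot: [3.139, -0.001, 1.116]
ft_force: [0.6, 0.7, -2.4]
finger_gap: 0.0164
grip_force: 58.9
```

```bash
python3 pl.py
python3 - <<'E'
from h import *
where(); plan([.000,-.0018,.0252],-89.8)
E
```

```text
t 21.15 tester [76.2 -3.7 27.6] phi -89.8 z [ 0.003  0.    -1.   ] q [-0.78  0.63  0.76  1.87 -0.56  0.87 -0.2 ] f [ 0.6  0.7 -2.4] gap 0.0164 grip 58.9
wrist (-34, -15) 1578 y [-11.3  -2.1   8.3] top z 88.6 x [43.7 60.9]
wrist (15, 34) 1661 y [-11.2  -2.9   5.3] top z 88.1 x [ 91.5 109.1]
wrist (45, 70) 2669 y [-10.3  -2.8   4.3] top z 87.0 x [121.5 146. ]
wrist (70, 100) 4004 y [-10.2  -2.8   4.4] top z 86.8 x [146.6 176. ]
top (-100, -70) 32 y [-4.8 -1.3  2.7] top z 83.6 x [-17.    5.6]
top (-70, -45) 59 y [-8.  -1.4  5.9] top z 86.6 x [ 6.6 30.6]
top (-34, -15) 14 y [-8.7  2.  10. ] top z 89.8 x [43.8 49.7]
scene (-34, -15) 23 y [ 1.2  6.9 11.7] top z 87.7 x [43.  60.7]
scene (15, 34) 38 y [-10.3  -4.1   5. ] top z 87.7 x [ 92.  103.3]
scene (45, 70) 89 y [-9.9 -3.5  6.5] top z 88.0 x [121.4 145.7]
scene (70, 100) 104 y [-9.4 -3.8  4.1] top z 86.9 x [147.  176.1]
t 21.3 tester [76.3 -3.3 27.4] phi -89.8 z [ 0.002  0.001 -1.   ] q [-0.78  0.63  0.76  1.87 -0.56  0.87 -0.2 ] f [ 0.5 -0.4 -1.7] gap 0.0167 grip 58.9
t 21.3 tester [76.3 -3.3 27.4] phi -89.8 z [ 0.002  0.001 -1.   ] q [-0.78  0.63  0.76  1.87 -0.56  0.87 -0.2 ] f [ 0.5 -0.4 -1.7] gap 0.0167 grip 58.9
trans [-0.0763 -0.0017  0.0021] ang [ 0.1  -0.08 -0.03] dist 0.076
```

Call:
apply_moves --rows '[{"fingers": -1, "translation": [0, -0.0017, 0.0021], "angular": [0, 0, 0]}, {"fingers": -1, "translation": [-0.01, -0.0017, 0.0021], "angular": [0, 0, 0]}, {"fingers": -1, "translation": [-0.02, -0.0017, 0.0021], "angular": [0, 0, 0]}, {"fingers": -1, "translation": [-0.03, -0.0017, 0.0021], "angular": [0, 0, 0]}, {"fingers": -1, "translation": [-0.038, -0.0017, 0.0021], "angular": [0, 0, 0]}, {"fingers": -1, "translation": [-0.038, -0.0017, 0.0021], "angular": [0, 0, 0]}]'

```text
clock: 22.05
eef_pos: [0.5768, 0.0345, 0.0242]
tcp_rot: [3.141, 0.002, 1.115]
ft_force: [0.1, -0.9, 0.5]
finger_gap: 0.0162
grip_force: 59.0
```

```bash
python3 pl.py
python3 - <<'E'
from h import *
plan([.000,-.0018,.0252],-89.8)
E
```

```text
t 22.05 tester [35.6 -1.2 24.2] phi -89.9 z [-0.    -0.001 -1.   ] q [-0.74  0.6   0.77  1.93 -0.55  0.84 -0.14] f [ 0.1 -0.9  0.5] gap 0.0162 grip 59.0
wrist (-34, -15) 1699 y [-11.2  -0.6  10.7] top z 85.5 x [ 3.1 20.3]
wrist (15, 34) 1721 y [-8.9 -0.5  7.7] top z 84.4 x [50.9 69. ]
wrist (45, 70) 2701 y [-8.  -0.5  6.7] top z 82.8 x [ 80.6 105.5]
wrist (70, 100) 3918 y [-7.9 -0.5  6.7] top z 82.2 x [106.  135.3]
top (-100, -70) 74 y [-10.2   0.6  11.2] top z 91.9 x [-63.7 -35.4]
top (-70, -45) 60 y [-5.8  1.5  8.3] top z 84.3 x [-33.5  -9.6]
scene (-34, -15) 20 y [ 1.9  7.2 11.9] top z 85.2 x [ 3.8 19.8]
scene (15, 34) 39 y [-8.2 -1.8  7.4] top z 85.9 x [50.7 63.7]
scene (45, 70) 89 y [-8.8 -0.7 10.4] top z 85.1 x [ 80.8 105.5]
scene (70, 100) 109 y [-7.1 -0.8  7. ] top z 81.6 x [105.9 135.5]
t 22.2 tester [35.9 -1.1 24. ] phi -89.9 z [-0.001 -0.002 -1.   ] q [-0.75  0.6   0.77  1.93 -0.55  0.84 -0.14] f [-0.2 -2.3  1.3] gap 0.0163 grip 59.0
trans [-0.0359  0.0007 -0.0011] ang [ 0.01  0.13 -0.08] dist 0.036
```

Call:
apply_moves --rows '[{"fingers": -1, "translation": [0, 0.0005, -0.001], "angular": [0, 0, 0]}, {"fingers": -1, "translation": [-0.006, 0.0005, -0.001], "angular": [0, 0, 0]}, {"fingers": -1, "translation": [-0.012, 0.0005, -0.001], "angular": [0, 0, 0]}, {"fingers": -1, "translation": [-0.018, 0.0005, -0.001], "angular": [0, 0, 0]}, {"fingers": -1, "translation": [-0.018, 0.0005, -0.001], "angular": [0, 0, 0]}]'

```text
clock: 22.82
eef_pos: [0.569, 0.0191, 0.0248]
tcp_rot: [-3.141, 0.001, 1.115]
ft_force: [-0.1, 0.7, -2.3]
finger_gap: 0.0164
grip_force: 58.9
```

Run:
```python
from h import *
from pl import fit
where(); fit(('wrist',)); plan([.000,-.0018,.0252],-89.8)
```

```text
t 22.82 tester [18.3 -1.  24.8] phi -89.9 z [-0.001 -0.    -1.   ] q [-0.73  0.58  0.77  1.95 -0.55  0.83 -0.11] f [-0.1  0.7 -2.3] gap 0.0164 grip 58.9
wrist (-34, -15) 1726 y [-11.2  -0.4  10.8] top z 85.9 x [-14.1   3. ]
wrist (15, 34) 1677 y [-8.7 -0.4  7.8] top z 85.3 x [33.5 51.4]
wrist (45, 70) 2674 y [-7.8 -0.4  6.9] top z 84.1 x [63.5 88.1]
wrist (70, 100) 3996 y [-7.7 -0.3  7. ] top z 83.8 x [ 88.7 118. ]
trans [-0.019   0.0008 -0.0004] ang [-0.04  0.03 -0.09] dist 0.019
```

Call:
apply_moves --rows '[{"fingers": -1, "translation": [-0.005, 0.0005, 0], "angular": [0, 0, 0]}, {"fingers": -1, "translation": [-0.01, 0.0005, 0], "angular": [0, 0, 0]}, {"fingers": -1, "translation": [-0.015, 0.0005, 0], "angular": [0, 0, 0]}, {"fingers": -1, "translation": [-0.018, 0.0005, 0], "angular": [0, 0, 0]}, {"fingers": -1, "translation": [-0.02, 0.0005, 0], "angular": [0, 0, 0]}, {"fingers": -1, "translation": [-0.02, 0.0005, 0], "angular": [0, 0, 0]}]'

```text
clock: 23.62
eef_pos: [0.5615, 0.002, 0.0251]
tcp_rot: [-3.142, 0.0, 1.116]
ft_force: [-0.1, 0.4, -1.5]
finger_gap: 0.0164
grip_force: 58.9
```

```bash
cat > tip.py <<'E'
from h import *
where()
for n in ('wrist','scene'):
    im,d,K,P,c=cam(n); X,u,v=pts(d,K,P); q=w2t(X)*1000
    m=np.all((q>[60,-14,60])&(q<[130,14,95]),1); k=q[m]; print(n,len(k),np.round(np.percentile(k,[1,50,99],axis=0),1).tolist(), np.round(k[:,0].max(),1))
    m=np.all((q>[25,-25,88])&(q<[60,25,101]),1); k=q[m]; print(n,'flange',len(k),np.round(np.percentile(k,[2,50,98],axis=0),1).tolist())
E
python3 tip.py
```

```text
t 23.62 tester [-0.4 -1.9 25.1] phi -89.8 z [-0.  0. -1.] q [-0.71  0.57  0.78  1.97 -0.54  0.82 -0.08] f [-0.1  0.4 -1.5] gap 0.0164 grip 58.9
wrist 5139 [[60.5, -8.9, 76.6], [81.8, -1.1, 82.9], [99.7, 6.6, 85.1]] 100.2
wrist flange 2098 [[38.6, -18.0, 88.4], [42.7, -1.2, 95.1], [44.5, 15.5, 98.5]]
scene 131 [[60.2, -7.7, 70.6], [85.4, -1.3, 82.2], [101.4, 6.7, 86.1]] 101.6
scene flange 69 [[37.6, -17.3, 88.2], [42.8, -0.0, 93.5], [46.0, 15.5, 98.7]]
```

Call:
apply_moves --rows '[{"fingers": -1, "translation": [-0.001, 0, 0], "angular": [0, 0, 0]}, {"fingers": -1, "translation": [-0.002, 0, 0], "angular": [0, 0, 0]}, {"fingers": -1, "translation": [-0.0025, 0, 0], "angular": [0, 0, 0]}, {"fingers": -1, "translation": [-0.0025, 0, 0], "angular": [0, 0, 0]}]'

```text
clock: 24.22
eef_pos: [0.5604, -0.0002, 0.0251]
tcp_rot: [-3.142, 0.0, 1.116]
ft_force: [-0.9, 0.2, -3.0]
finger_gap: 0.016
grip_force: 58.9
```

```bash
python3 tip.py
```

```text
t 24.23 tester [-2.8 -1.8 25.1] phi -89.8 z [-0. -0. -1.] q [-0.7   0.57  0.78  1.97 -0.54  0.82 -0.08] f [-0.9  0.2 -3. ] gap 0.016 grip 58.9
wrist 4879 [[60.4, -8.9, 76.5], [80.4, -1.1, 82.9], [97.2, 6.6, 85.2]] 97.9
wrist flange 2112 [[36.1, -18.1, 88.4], [40.2, -1.2, 94.9], [42.0, 15.5, 98.6]]
scene 125 [[61.0, -7.5, 69.3], [84.4, -1.3, 81.9], [98.5, 6.9, 86.4]] 98.8
scene flange 64 [[35.9, -16.6, 88.2], [40.3, -1.8, 93.3], [43.0, 15.4, 99.2]]
```

Call:
apply_moves --rows '[{"fingers": -1, "translation": [-0.001, 0, 0], "angular": [0, 0, 0]}, {"fingers": -1, "translation": [-0.002, 0, 0], "angular": [0, 0, 0]}, {"fingers": -1, "translation": [-0.002, 0, 0], "angular": [0, 0, 0]}, {"fingers": -1, "translation": [-0.002, 0, 0], "angular": [0, 0, 0]}]'

```text
clock: 24.82
eef_pos: [0.5599, -0.0013, 0.0251]
tcp_rot: [3.142, -0.001, 1.117]
ft_force: [0.3, 1.3, -2.6]
finger_gap: 0.0166
grip_force: 58.9
```

```bash
python3 tip.py
```

```text
t 24.82 tester [-4.  -1.8 25.1] phi -89.8 z [ 0.     0.001 -1.   ] q [-0.7   0.57  0.78  1.97 -0.54  0.82 -0.07] f [ 0.3  1.3 -2.6] gap 0.0166 grip 58.9
wrist 4762 [[60.4, -8.9, 76.6], [79.5, -1.0, 83.1], [96.0, 6.7, 85.4]] 96.6
wrist flange 2122 [[34.9, -18.1, 88.3], [39.0, -1.2, 95.0], [40.8, 15.5, 98.6]]
scene 120 [[60.4, -7.7, 70.9], [82.9, -1.3, 82.4], [97.2, 6.8, 86.0]] 97.4
scene flange 75 [[33.8, -18.1, 88.3], [39.4, -1.3, 93.6], [41.9, 16.2, 99.2]]
```

Call:
apply_moves --rows '[{"fingers": -1, "translation": [-0.001, 0, 0], "angular": [0, 0, 0]}, {"fingers": -1, "translation": [-0.002, 0, 0], "angular": [0, 0, 0]}, {"fingers": -1, "translation": [-0.002, 0, 0], "angular": [0, 0, 0]}]'

```text
clock: 25.3
eef_pos: [0.56, -0.0012, 0.0252]
tcp_rot: [3.141, -0.003, 1.118]
ft_force: [2.2, 4.5, -2.9]
finger_gap: 0.0165
grip_force: 58.7
```

```bash
python3 tip.py
```

```text
t 25.3 tester [-3.9 -1.9 25.2] phi -89.7 z [ 0.002  0.003 -1.   ] q [-0.7   0.57  0.78  1.97 -0.54  0.82 -0.07] f [ 2.2  4.5 -2.9] gap 0.0165 grip 58.7
wrist 4759 [[60.4, -8.9, 76.8], [79.5, -1.0, 83.3], [96.0, 6.7, 85.6]] 96.6
wrist flange 2132 [[34.9, -17.9, 88.4], [39.0, -1.1, 95.2], [40.8, 15.6, 98.9]]
scene 120 [[61.1, -8.2, 70.3], [84.2, -1.5, 82.6], [97.8, 6.7, 86.0]] 98.2
scene flange 71 [[33.8, -16.7, 88.3], [39.6, -0.7, 93.6], [41.8, 16.2, 99.5]]
```

Call:
apply_moves --rows '[{"fingers": -1, "translation": [0.002, 0, 0.0004], "angular": [0, 0, 0]}, {"fingers": 0, "translation": [0.002, 0, 0.0004], "angular": [0, 0, 0]}, {"fingers": 0, "translation": [0.002, 0, 0.0004], "angular": [0, 0, 0]}, {"fingers": 0, "translation": [0.002, 0, 0.0004], "angular": [0, 0, 0]}, {"fingers": 0, "translation": [0.002, 0, -0.04], "angular": [0, 0, 0]}, {"fingers": 0, "translation": [0.002, 0, -0.09], "angular": [0, 0, 0]}, {"fingers": 0, "translation": [0.002, 0, -0.14], "angular": [0, 0, 0]}, {"fingers": 0, "translation": [0.002, 0, -0.14], "angular": [0, 0, 0]}]'

```text
clock: 26.4
eef_pos: [0.5627, -0.003, 0.1693]
tcp_rot: [3.135, -0.005, 1.116]
ft_force: [0.4, -0.1, 0.0]
finger_gap: 0.0427
grip_force: 0.0
```

Run:
```python
from h import *
import runpy; runpy.run_path('tip.py')
im,d,K,P,c=cam('top'); X,u,v=pts(d,K,P); q=w2t(X)*1000
cv2.imwrite('pics/top6.png',cv2.resize(im[130:290,150:330],None,fx=3,fy=3,interpolation=cv2.INTER_CUBIC))
plan([-.0285,.0708,.165],-99.8)
```

```text
t 26.4 tester [ -4.2  -5.1 169.3] phi -89.9 z [ 0.008  0.002 -1.   ] q [-0.86  0.36  0.95  1.88 -0.34  1.06 -0.22] f [ 0.4 -0.1  0. ] gap 0.0427 grip 0.0
wrist 967 [[60.3, -8.7, 76.5], [78.6, -1.4, 82.9], [96.1, 6.7, 85.3]] 96.3
wrist flange 380 [[34.9, -18.4, 88.6], [38.2, -1.5, 95.4], [40.5, 15.6, 98.8]]
scene 123 [[61.1, -8.4, 70.6], [83.3, -1.4, 82.0], [96.9, 6.9, 85.6]] 97.3
scene flange 73 [[33.7, -17.0, 88.1], [39.4, -0.9, 93.6], [42.0, 16.3, 98.9]]
trans [-0.023  -0.0715 -0.0008] ang [-0.13  0.07  9.96] dist 0.075
```

View pics/top6.png

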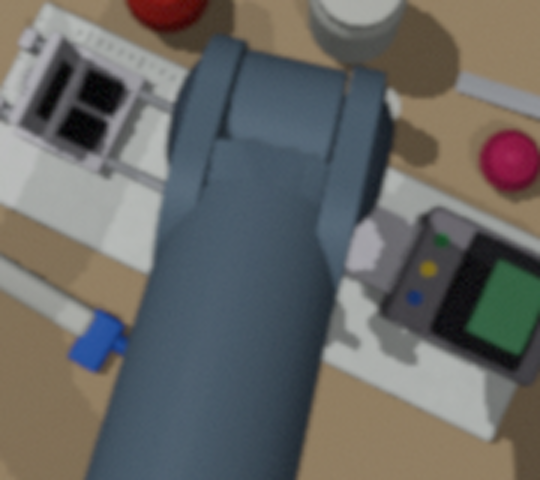

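Call:
apply_moves --rows '[{"fingers": 0, "translation": [-0.012, -0.036, 0], "angular": [0, 0, 5]}, {"fingers": 0, "translation": [-0.023, -0.0715, 0], "angular": [0, 0, 10]}, {"fingers": 0, "translation": [-0.023, -0.0715, 0], "angular": [0, 0, 10]}, {"fingers": 0, "translation": [-0.023, -0.0715, 0], "angular": [0, 0, 10]}]'

```text
clock: 27.05
eef_pos: [0.4849, 0.009, 0.1643]
tcp_rot: [-3.141, 0.001, 0.943]
ft_force: [0.5, 0.6, -0.1]
finger_gap: 0.0427
grip_force: 0.0
```

Run:
```python
from h import *
where()
im,d,K,P,c=cam('wrist'); X,u,v=pts(d,K,P); q=w2t(X)*1000
for n,lo,hi in (('bar',[-70,30,133],[20,110,146]),('disc',[-60,30,100],[10,110,110]),('arm',[0,40,94],[60,85,104])):
    k=q[np.all((q>lo)&(q<hi),1)]; print(n,len(k),np.round(np.percentile(k,[2,50,98],axis=0),1) if len(k) else '')
    if len(k)>20:
        w=np.linalg.svd(k[:,:2]-k[:,:2].mean(0),full_matrices=False)[2][0]; print('dir',np.rad2deg(np.arctan2(w[1],w[0])))
plan([-.0285,.0708,.077],-99.8)
```

```text
t 27.05 tester [-27.9  70.  164.3] phi -99.8 z [-0.001 -0.001 -1.   ] q [-1.08  0.17  1.08  2.06 -0.18  1.01 -0.54] f [ 0.5  0.6 -0.1] gap 0.0427 grip 0.0
bar 1047 [[-46.7  62.8 136.4]
 [-25.3  70.2 140.6]
 [ -6.8  77.7 142. ]]
dir 170.6488598360721
disc 1911 [[-45.4  49.7 100.3]
 [-22.1  65.7 105.6]
 [  8.   91.  107.1]]
dir 168.83660096973955
arm 1011 [[  1.   54.1  99.3]
 [ 23.8  61.8 100.8]
 [ 45.3  70.  102.3]]
dir 169.8905350484718
trans [-0.0008 -0.0015  0.0877] ang [0.04 0.06 0.  ] dist 0.088
```

Call:
apply_moves --rows '[{"fingers": 0, "translation": [0.0005, 0, 0.045], "angular": [0, 0, 0]}, {"fingers": 0, "translation": [0.0005, 0, 0.087], "angular": [0, 0, 0]}, {"fingers": 0, "translation": [0.0005, 0, 0.087], "angular": [0, 0, 0]}, {"fingers": -1, "translation": [0.0005, 0, 0.087], "angular": [0, 0, 0]}, {"fingers": -1, "translation": [0.0005, 0, 0.087], "angular": [0, 0, 0]}, {"fingers": -1, "translation": [0.0005, 0, 0.087], "angular": [0, 0, 0]}, {"fingers": -1, "translation": [0.0005, 0, 0.087], "angular": [0, 0, 0]}]' --squeeze 80

```text
clock: 27.98
eef_pos: [0.4858, 0.0096, 0.0789]
tcp_rot: [-3.141, -0.002, 0.942]
ft_force: [-1.8, 0.7, 3.0]
finger_gap: 0.011
grip_force: 80.2
```

Call:
apply_moves --rows '[{"fingers": -1, "translation": [0, 0, 0.004], "angular": [0, 0, 0]}, {"fingers": -1, "translation": [0, 0, 0.0075], "angular": [0, 0, 0]}, {"fingers": -1, "translation": [0, 0, 0.0075], "angular": [0, 0, 2]}]'

```text
clock: 28.35
eef_pos: [0.4862, 0.0097, 0.0725]
tcp_rot: [-3.139, -0.002, 0.906]
ft_force: [-7.5, 0.6, 20.1]
finger_gap: 0.0111
grip_force: 82.8
```

Run:
```python
from h import *
where(); print(r.state()['torque'])
```

```text
t 28.35 tester [-26.7  69.1  72.5] phi -101.9 z [-0.001  0.003 -1.   ] q [-0.93  0.38  0.96  2.13 -0.42  0.84 -0.38] f [-7.5  0.6 20.1] gap 0.0111 grip 82.8
[0.2016134  1.61229513 0.04227047]
```

Call:
apply_moves --rows '[{"fingers": -1, "translation": [0, 0, 0], "angular": [0, 0, 8]}, {"fingers": -1, "translation": [0, 0, 0], "angular": [0, 0, 17]}, {"fingers": -1, "translation": [0, 0, 0], "angular": [0, 0, 26]}, {"fingers": -1, "translation": [0, 0, 0], "angular": [0, 0, 35]}, {"fingers": -1, "translation": [0, 0, 0], "angular": [0, 0, 44]}, {"fingers": -1, "translation": [0, 0, 0], "angular": [0, 0, 53]}]'

```text
clock: 29.1
eef_pos: [0.4867, 0.0084, 0.0726]
tcp_rot: [-3.141, -0.001, -0.023]
ft_force: [-6.1, 0.0, 16.7]
finger_gap: 0.0107
grip_force: 82.4
```

Run:
```python
from h import *
where(); print(r.state()['torque'])
```

```text
t 29.1 tester [-27.6  68.1  72.6] phi -155.1 z [ 0.001  0.001 -1.   ] q [-1.08  0.51  1.18  2.13 -0.61  0.9  -1.14] f [-6.1  0.  16.7] gap 0.0107 grip 82.4
[-0.15823424  1.39787778  0.04324613]
```

Call:
apply_moves --rows '[{"fingers": -1, "translation": [0, 0, 0], "angular": [0, 0, 9]}, {"fingers": -1, "translation": [0, 0, 0], "angular": [0, 0, 18]}, {"fingers": -1, "translation": [0, 0, 0], "angular": [0, 0, 25.5]}, {"fingers": -1, "translation": [0, 0, 0], "angular": [0, 0, 26]}, {"fingers": -1, "translation": [0, 0, 0], "angular": [0, 0, 26]}, {"fingers": -1, "translation": [0, 0, -0.004], "angular": [0, 0, 26]}, {"fingers": -1, "translation": [0, 0, -0.0075], "angular": [0, 0, 26]}, {"fingers": -1, "translation": [0, 0, -0.0075], "angular": [0, 0, 26]}]'

```text
clock: 30.1
eef_pos: [0.4861, 0.0078, 0.0785]
tcp_rot: [3.14, -0.002, -0.469]
ft_force: [-0.6, -2.5, 3.9]
finger_gap: 0.0107
grip_force: 80.6
```

Run:
```python
from h import *
where(); print(r.state()['torque'])
```

```text
t 30.1 tester [-28.4  68.4  78.5] phi -180.7 z [ 0.001 -0.003 -1.   ] q [-1.15  0.59  1.29  2.13 -0.7   0.96 -1.5 ] f [-0.6 -2.5  3.9] gap 0.0107 grip 80.6
[-0.6285675   0.27770254  0.73368821]
```

Call:
apply_moves --rows '[{"fingers": 0, "translation": [0, 0, 0], "angular": [0, 0, 0]}, {"fingers": 0, "translation": [0, 0, 0], "angular": [0, 0, 0]}, {"fingers": 0, "translation": [0, 0, 0], "angular": [0, 0, 0]}, {"fingers": 0, "translation": [0, 0, -0.04], "angular": [0, 0, 0]}, {"fingers": 0, "translation": [0, 0, -0.1], "angular": [0, 0, 0]}, {"fingers": 0, "translation": [0, 0, -0.15], "angular": [0, 0, 0]}, {"fingers": 0, "translation": [-0.08, 0, -0.15], "angular": [0, 0, 0]}, {"fingers": 0, "translation": [-0.08, 0, -0.15], "angular": [0, 0, 0]}, {"fingers": 0, "translation": [-0.08, 0, -0.15], "angular": [0, 0, 0]}]'

```text
clock: 31.22
eef_pos: [0.4129, 0.0469, 0.2283]
tcp_rot: [-3.135, 0.001, -0.47]
ft_force: [1.0, 0.6, -1.0]
finger_gap: 0.0426
grip_force: 0.0
```

Run:
```python
from h import *
from feat import feat
import runpy; runpy.run_path('tip.py')
ims=[]
for n in ('scene','top','wrist'):
    im,d,K,P,c=cam(n); feat(pts(d,K,P)[0],n); ims.append(im)
    if n!='wrist':
        for t in ('tube_a','apple','jar','pipette','knife','radish'):
            for q in silhouettes(t,n)[:2]: print(n,t,round(q['confidence'],2),np.round(q['rect']))
cv2.imwrite('pics/fin.png',np.hstack([cv2.resize(ims[0][100:340,170:440],(400,400)),cv2.resize(ims[2],(400,400))]))
```

```text
t 31.23 tester [-25.6 151.3 228.3] phi -180.7 z [ 0.002  0.006 -1.   ] q [-1.36 -0.33  1.    2.13  0.29  1.2  -2.53] f [ 1.   0.6 -1. ] gap 0.0426 grip 0.0
wrist 728 [[60.4, -5.7, 76.3], [78.4, 1.3, 83.1], [96.2, 6.9, 85.5]] 97.0
wrist flange 228 [[34.6, -1.7, 88.3], [37.0, 7.1, 95.0], [40.4, 16.9, 98.6]]
scene 123 [[60.7, -8.2, 70.8], [82.8, -1.6, 81.9], [97.5, 7.0, 85.4]] 97.9
scene flange 68 [[34.7, -16.6, 88.4], [38.8, -1.2, 93.4], [42.3, 16.0, 98.9]]
scene blocktop 570 2% [-108.9  -36.9   86.6] med [-76.2  -3.5  92.2] 98% [-35.8  36.5  95.1]
scene barreltop 89 2% [-14.3  -9.1  79.1] med [ 3.  -1.7 83.6] 98% [19.8  8.2 86.6]
scene locktop 105 2% [-33.1  51.  134.2] med [-24.   70.5 140.1] 98% [-20.1  91.2 142.4]
scene lockdisc 152 2% [-30.9  43.  100.7] med [-17.7  68.2 105.8] 98% [ -4.9  89.5 111.8]
scene arm 97 2% [-34.3   8.5  95.2] med [-24.6  27.2 100.2] 98% [-20.4  48.  103. ]
scene platetop 0
scene gaugetop 702 2% [-213.7  -43.4  115.4] med [-173.2   -2.3  121.7] 98% [-142.3   40.7  124.5]
scene blueplunger 111 2% [61.2 -7.8 71. ] med [84.3 -1.4 82. ] 98% [96.7  7.  84.9]

[... 1254 characters left out ...]
. 170.  70.  31.]
top radish 0.88 [319. 182.  18.  23.]
wrist blocktop 3310 2% [-106.2   -3.    88.4] med [-73.4  12.7  92.3] 98% [-39.   28.6  94.3]
wrist barreltop 982 2% [-14.   -6.6  78.6] med [ 7.7  1.1 84.3] 98% [29.   7.6 86.5]
wrist locktop 838 2% [-33.1  50.7 138.5] med [-27.4  69.7 140.7] 98% [-21.5  90.2 142.3]
wrist lockdisc 1374 2% [-48.3  42.6 100.7] med [-25.   69.2 105.7] 98% [ -6.4  89.  107.3]
wrist arm 688 2% [-36.3   8.5  96.6] med [-27.3  26.1 100.8] 98% [-21.4  45.8 102.3]
wrist platetop 0
wrist gaugetop 5010 2% [-215.2    5.5  116.6] med [-177.9   23.1  121.7] 98% [-143.7   41.7  124. ]
wrist blueplunger 772 2% [60.8 -7.4 76.8] med [78.3  0.6 82.8] 98% [96.   6.8 84.8]
```

View pics/fin.png

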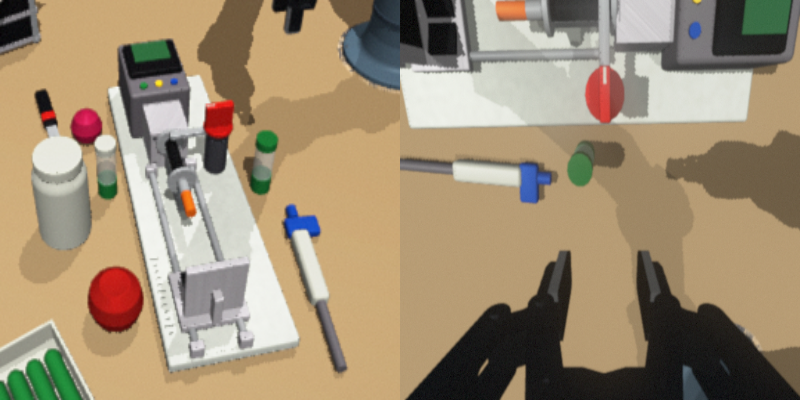

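The picture shows the orange end facing the rest at (190,205), the keeper arm across the barrel, the lock up at its original height, and the bystanders in place. I'm handing the job in.

```bash
python3 -c "
from workcell import r
print(r.job_done())"
```

```text
the job is handed in; nothing more can be done
None
```

I handed the job in at about 32 s: by the last camera check, the plunger is turned and fully home with its orange end facing the rest, the lock is back in its locked position and sprung up, the rest is slid back about 98 mm, and nothing else on the table has visibly moved; the system gave no verdict.

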